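# Empty the catch drawer into the comb tote

## Robot

A 7-joint arm with a two-finger parallel gripper is mounted at the origin on a cart in front of the work surface, level with it; the furniture and walls round the work are solid. World frame = base frame: x ahead of the robot, y to its left, z up, the work surface at z = 0. Lengths are in m, angles in rad, forces in N, time in s.
With the tool pointing down it reaches from about 0.4 to 0.875 m from the base axis. Payload 6.5 kg.
Tool frame: the origin (TCP) lies midway between the tips of the shut fingers; the grasp point (between the pads) lies 19 mm behind it; y points along the fingers, z is the direction in which the jaws open and shut, and the axes are right-handed (so a half turn about y gives the same grasp; the last joint's range is limited). The gripper opens to 85 mm and grips with 20 to 120 N. Pads are 22 mm wide; open, the fingers measure 114 mm over their backs; the gripper's body (76 mm by 85 mm) begins 54 mm behind the grasp point. The pads swing forward as they close: fully open they stand 13 mm farther back than shut.
Start: joints at [1.204, 0.536, -0.004, 1.538, 0.003, 1.067, -0.071], TCP at [0.193, -0.621, 0.231] pointing down, gripper open.
Joint ranges: [-2.7, 2.7], [-0.37, 2.16], [-1.27, 1.26], [0.24, 2.4], [-1.31, 4.45], [0.19, 1.91], [-2.76, 2.76]. Speed limits (rad/s): [2.39, 2.39, 3.14, 3.14, 3.14, 3.14, 3.14].

## Interface

Orientations are given as a unit quaternion [x, y, z, w].
In Python, from cell import ctrl gives the robot as it stands.
- The arm moves only by the tool servo_tool, never from a script. Its argument "plan" is a list of rows, each a list of 3 entries, a list of its own where there are three numbers: the shift along the tool's x, y, z in mm, then the turn, a rotation vector about the tool's x, y, z in degrees, then the closure, from -1 (fully open) to 1 (shut). In form: [[[tx, ty, tz], [wx, wy, wz], fingers], ...]. A call has 1 to 5 rows; each row shifts and turns the commanded pose from where the row before left it, along the tool's axes as they then stand; what a row does not reach is not made up. A row lasts 1/10 s, in which the tool goes at most 50 mm and 8.59 degrees, less where a joint would pass 70% of its speed; a pose out of reach is approached as far as the arm can. A call is refused whole if a number of a shift passes 50 or a number of a turn 8.59, either way. A call with a gripper value outside its range is refused whole. The fingers move at their own pace and stop on an object; the grip force is fixed at half the most. Time passes only in rows, so rows that do not move let the fingers close. It gives the time, the measured TCP pose, the force and the opening at its end, in the units of the state.
- ctrl.sense(): the state, without advancing time (a new reading comes with each control period).
- ctrl.read_camera(name): name is "scene" or "top" or "wrist"; returns a dict with "pixels" (400x640x3 uint8, red, green, blue), "fx", "fy", "cx", "cy" (pixels), "D" ([k1, k2, p1, p2, k3] as OpenCV has them; the pictures are not rectified), "camera_from_world" (4x4, takes a point from world to camera coordinates). Camera axes: x right, y down, z forward; pixel columns grow to the right and rows downward; lengths in m; the calibration is good to about 2 mm. A picture is of the moment at which its call begins. There is no depth.
- ctrl.job_done(): hands the job in, once; it reports no verdict.
The state is a dict: "clock": time; "q": joint angles; "joint_vel": joint speeds; "tau": joint torques, N m; "tool_pos": TCP position; "orientation": TCP orientation; "wrist_force": force on the tool from outside, world axes, zero at the start; "moment": the same for the moment, N m; "grip_width": opening from 0.0 (shut) to 1.0 (fully open).
Only numpy, scipy, OpenCV 4.12 (cv2) and the standard library are available. Lean on these libraries where they do the work, as an engineer would, in place of code of your own. Each camera call takes 0.05 s, during which the arm holds its last target.

## Task

Pull the catch drawer of the parts chute right out, draw the finished bracket from under the hood by the lug that shows and lay it flat on the open bench mat, then take it again across the body in its middle and lay it in the empty place of the tote, its lugs down in the comb slots like the two brackets already packed. Push the drawer fully home. Never drop the bracket, and leave the packed brackets, the screw tin, the stopwatch and the marker where they are.

Things in the scene. Friction and masses are not known exactly. Their poses are not given: they have to be found in the camera images.
- chute: Grey sheet-metal parts chute, fixed, 134 mm wide (y), 196 mm deep, a low hood over a catch drawer. Origin: on the bench under the middle of the hood's front edge; x points into the unit (the drawer comes out along -x). Hood flat, underside 66, top 68 mm above the bench, from x = 0 to 75 mm; behind it a trough climbs to 152 mm. The mouth below the hood is 130 mm wide.
- drawer (a joint): Catch drawer: 0 = fully home, 0.065 m = out to its stop. Stays where left; friction about 1.5 N. Inside 118 mm wide; floor top 10 mm above the bench, side walls up to 32 mm, front only up to 18 mm. At 0 its outer front face is at chute x = -10 mm, its back wall at 183 mm.
- drawer_pull (a point): Middle of the drawer's pull bar (moves with the drawer): round steel bar 9 mm thick, 80 mm long along the chute's y, centre 14 mm above the bench and 42 mm in front of the drawer's front face, a 9 mm rod at each end. Axes as the chute's.
- bracket_mid (a point): Loose die-cast aluminium bracket, 0.2 to 0.34 kg. Point: centre of its middle body, 13 mm above its flat underside; x along its length, z up; same either way round. Body 52 (x) x 36 (y) x 26 mm high plus a 4 mm boss on top; at each end a lug 22 mm wide, 16 mm high, level with the underside, reaching to 70 mm from the centre. Starts flat in the drawer, along chute x within 0.12 rad.
- bracket: The same bracket, origin on its underside below that centre. It starts mostly under the hood: with the drawer fully out, 33 to 53 mm of its front end shows in front of the hood's edge (the lug, at most 9 mm of the body).
- tote: Grey plastic tote, fixed, 184 mm (x) by 226 mm (y), walls 35 mm high. Origin: centre of its underside. Two black comb rails along y at x = -51 and +51 mm, 14 mm thick, only the 4 mm floor between them. Three places, at y = -64, 0, +64 mm; a bracket lies along x, a lug in a slot of each rail. Slots 28 mm wide, floors 30 mm above the bench, teeth up to 48 mm, tapered above 37 mm.
- empty_place_mid (a point): Where the centre of the bracket's body must come: centre of the one empty place of the tote, 43 mm above the bench (slot floor + 13 mm). x along the place (the bracket's length), y across it.
- packed_a_mid (a point): A bracket like the other, already packed in the tote: centre of its body. Leave it.
- packed_b_mid (a point): The other packed bracket: centre of its body. Leave it.
- screw_tin: Round white tin, 64 mm across, 25 mm high, bystander. Origin: centre of its underside.
- stopwatch: Grey stopwatch, 50 x 62 x 19 mm, bystander. Origin: centre of its underside.
- marker_black: Marker pen, 135 mm long (its y), 14 mm thick, lying on the mat, bystander. Origin: centre of its underside.

How it is judged:
On the way, in this order (a step that is already met when the one before it is completed fails the run):
1. the drawer is pulled out to its stop (at least 61 of 65 mm) (value of joint drawer above 0.061 m), for 0.1 s.
2. the bracket lies flat on the bench mat and is let go (height (world z) of bracket_mid below 0.017 m and angle between bracket_mid's own z axis and vertical below 0.06 rad and contact force between the fingers and bracket below 0.1 N and linear speed of bracket below 0.02 m/s), for 0.2 s.
3. the bracket is held across its middle body and lifted (horizontal distance between the grasp point and bracket_mid below 0.03 m and contact force between the fingers and bracket above 1 N and height (world z) of bracket_mid above 0.045 m), for 0.1 s.
At the end, for the whole second after the job is handed in: The bracket lies at rest and level in the empty place of the tote, both lugs down on the slot floors (height within 4 mm, centre within 14 mm of the place's centre, along it to 0.12 rad), released, and the drawer is home to within 5 mm (horizontal distance between bracket_mid and empty_place_mid below 0.014 m and height (world z) of bracket_mid between 0.039 and 0.047 m and angle between bracket_mid's own z axis and vertical below 0.06 rad and angle between the x axis of bracket_mid and the x axis of empty_place_mid, either way round below 0.12 rad and linear speed of bracket below 0.02 m/s and value of joint drawer below 0.005 m); the robot touches nothing.
It fails at once if the bracket is dropped (falls free faster than 0.7 m/s, a drop of about 25 mm) (linear speed of bracket above 0.7 m/s and contact force between the fingers and bracket below 0.1 N).
It fails at once if a packed bracket is shifted more than 12 mm (distance of any of packed_a_mid, packed_b_mid from where it was at the start of the episode above 0.012 m).
It fails at once if the tin, stopwatch or marker is shifted more than 20 mm (distance of any of screw_tin, stopwatch, marker_black from where it was at the start of the episode above 0.02 m).
It also fails if it takes over 69 s, if anything falls off the work surface, if the arm or the gripper's body presses on something with over 40 N, if the wrist force passes 120 N, or if a joint passes its speed limit or range.

## Working session

There is one attempt and no reset: what is moved stays moved. The work goes in short steps, Python scripts to look and compute and a tool call to move; the robot and the scene stay as the last step left them, time stands still between calls to the robot, and variables do not carry over. Pictures are saved under pics/ and viewed, and the job is handed in when it is done.

Besides the shell and the picture viewer there is one more tool, called by a JSON object that holds its "fn" and its "kwargs", one argument or row to a line. servo_tool: Moves the arm, as the interface text tells. Its arguments: {"type":"object","properties":{"plan":{"type":"array"}},"required":["plan"]}

```bash
ls; mkdir -p pics
python3 - <<'E'
from cell import ctrl
import cv2,json
s=ctrl.sense();print(s)
for n in("scene","top","wrist"):
    c=ctrl.read_camera(n);cv2.imwrite(f"pics/{n}0.png",c["pixels"][:,:,::-1])
    print(n,c["fx"],c["fy"],c["cx"],c["cy"],c["D"]);print(c["camera_from_world"])
E
```

```text
pics
{'clock': 0.0, 'q': array([ 1.20379762,  0.53719199, -0.00444453,  1.53889648,  0.00257464,
        1.06731284, -0.07118628]), 'joint_vel': array([ 0.00130801, -0.00191554, -0.00170335, -0.00133792,  0.00103155,
        0.00112531, -0.00119269]), 'tau': array([ 2.50400026e-04, -5.83411574e+01,  1.04845986e+00, -2.59103698e+01,
        1.22841558e-02,  9.45487409e-03, -2.34273392e-05]), 'tool_pos': array([ 0.19238171, -0.62019276,  0.2303872 ]), 'orientation': array([-0.10610804,  0.69974353, -0.69849654,  0.10584262]), 'wrist_force': array([-0.23514196, -0.28695689, -0.12801938]), 'moment': array([ 0.00836199,  0.00023549, -0.02093061]), 'grip_width': 1.0014697182105738}
scene 399.3719717362949 399.3719717362949 321.8910794560445 190.71427828323507 [0.01596961 0.         0.         0.         0.        ]
[[-0.91326983 -0.40715626  0.01272766  0.51850275]
 [-0.31341134  0.68235072 -0.6604323   0.16664349]
 [ 0.26021442 -0.60714189 -0.75077772  0.87772068]
 [ 0.          0.          0.          1.        ]]
top 495.9462640410281 495.9462640410281 327.2992113855255 197.84980764203425 [-0.00372089  0.          0.          0.          0.        ]
[[ 0.01623969 -0.99982398 -0.00939628  0.05478189]
 [-0.9867718  -0.01451025 -0.16146477  0.53800079]
 [ 0.1613      0.01189412 -0.98683374  1.20259368]
 [ 0.          0.          0.          1.        ]]
wrist 315.5240155991108 315.5240155991108 327.9166129216478 192.44667019289307 [-0.00404679  0.          0.          0.          0.        ]
[[ 0.29608935 -0.95515628 -0.00275382 -0.64816984]
 [-0.90154003 -0.28041889  0.3295312  -0.04399158]
 [-0.31552601 -0.095088   -0.94414067  0.38162688]
 [ 0.          0.          0.          1.        ]]
```

View pics/scene0.png

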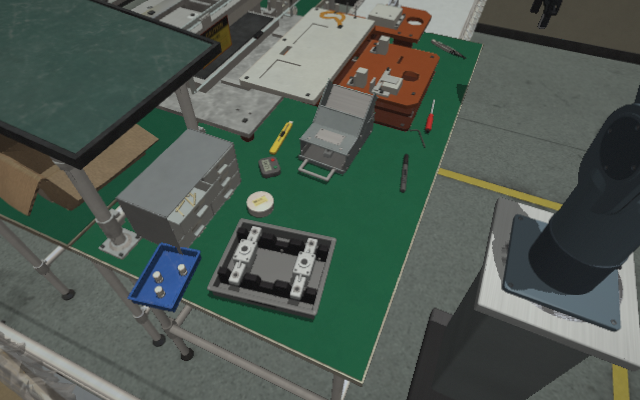

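View pics/top0.png

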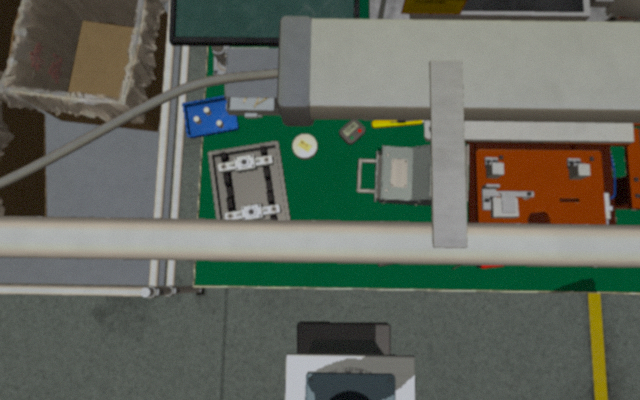

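View pics/wrist0.png

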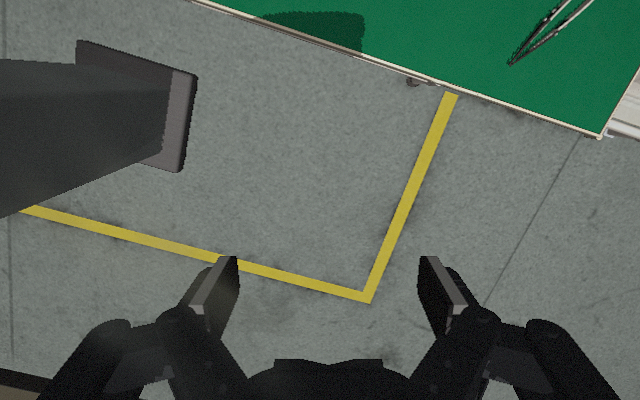

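```bash
cat > h.py <<'E'
import numpy as np,cv2,json
from scipy.spatial.transform import Rotation as R
def cam(c): return np.array([[c["fx"],0,c["cx"]],[0,c["fy"],c["cy"]],[0,0,1.]]),np.array(c["D"],float),np.array(c["camera_from_world"])
def grab(name,tag):
    from cell import ctrl
    c=ctrl.read_camera(name);cv2.imwrite(f"pics/{tag}.png",c["pixels"][:,:,::-1]);np.savez(f"pics/{tag}.npz",**{k:np.array(v) for k,v in c.items() if k!="pixels"});return load(tag)
def load(tag): return dict(np.load(f"pics/{tag}.npz"))
def p2w(c,uv,z):
    K,D,T=cam(c);uv=np.array(uv,float).reshape(-1,1,2);n=cv2.undistortPoints(uv,K,D)[:,0]
    d=np.c_[n,np.ones(len(n))]@T[:3,:3];o=-T[:3,:3].T@T[:3,3]
    z=np.broadcast_to(z,len(n));return o+d*((z-o[2])/d[:,2])[:,None]
def w2p(c,P):
    K,D,T=cam(c);return cv2.projectPoints(np.array(P,float).reshape(-1,1,3),cv2.Rodrigues(T[:3,:3])[0],T[:3,3],K,D)[0][:,0]
def crop(tag,x,y,w,h,s,out):
    im=cv2.imread(f"pics/{tag}.png")[y:y+h,x:x+w];cv2.imwrite(f"pics/{out}.png",cv2.resize(im,None,fx=s,fy=s,interpolation=cv2.INTER_CUBIC))
E
python3 - <<'E'
from h import *
from cell import ctrl
for n in("scene","top"): 
    c=grab(n,n+"1");print(n,-c["camera_from_world"][:3,:3].T@c["camera_from_world"][:3,3])
crop("scene1",280,70,150,130,5,"sc_chute");crop("scene1",190,180,160,150,5,"sc_tote")
crop("top1",200,110,110,120,5,"t_tote");crop("top1",300,110,150,110,5,"t_chute")
E
```

```text
scene [0.29736531 0.63030333 0.76243055]
top [0.336016   0.04827499 1.27414295]
```

View pics/sc_chute.png

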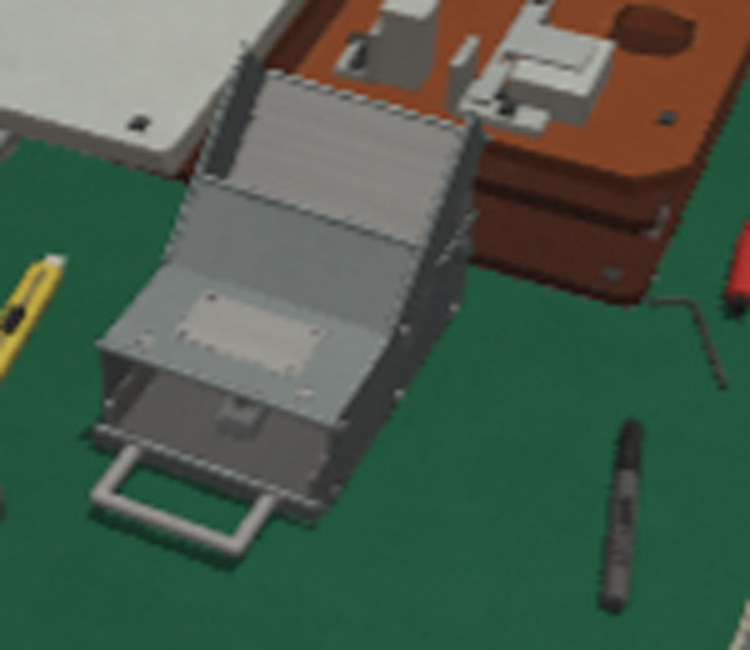

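View pics/sc_tote.png

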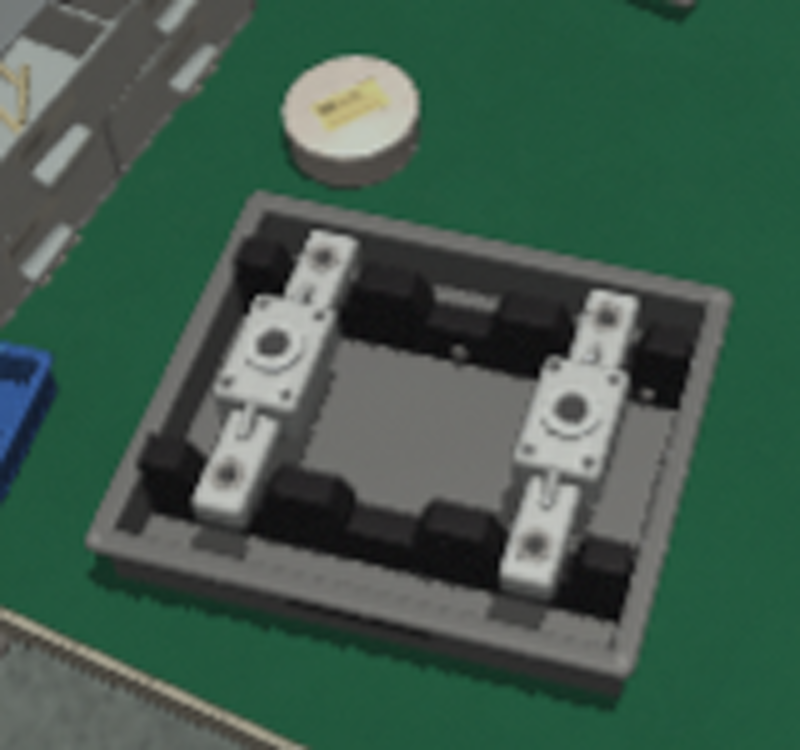

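View pics/t_tote.png

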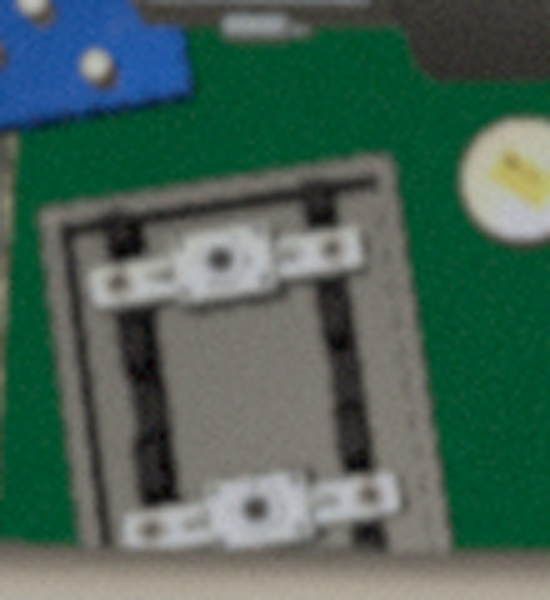

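View pics/t_chute.png

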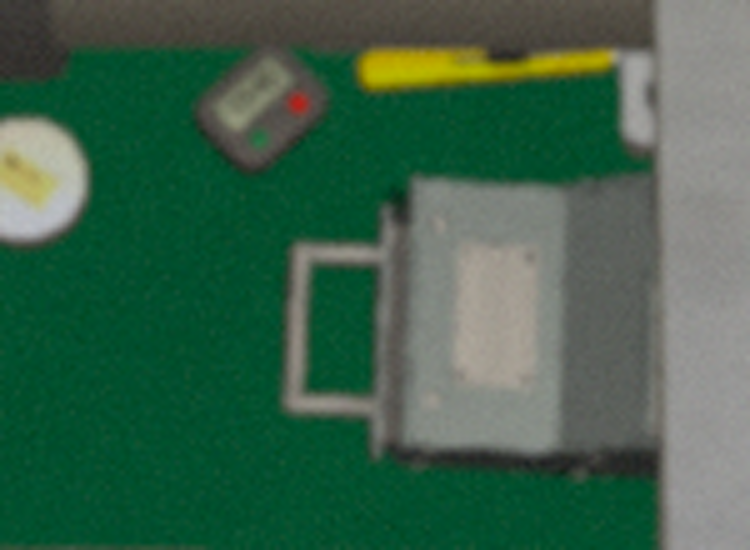

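Run:
```python
from h import *
np.set_printoptions(precision=4,suppress=True)
s=load("scene1");t=load("top1")
def f(n,a,b,z):
    A,B=p2w(s,[a],z)[0],p2w(t,[b],z)[0];print(n,A,B,"diff mm",(A-B)[:2]*1000)
f("bossA",(244.6,249),(244.2,162),.06);f("bossB",(304.2,261.6),(251.2,211.8),.06)
f("hoodR",(299.6,139),(383,145.6),.068);f("hoodL",(347,155),(379,200),.068)
f("barR",(299.4,169.4),(359.6,159),.014);f("barL",(328,180),(358.4,192),.014)
f("bracketfront",((238)/5+280,435/5+70),(0,0),.018)
f("tin",((350/5+190,110/5+180)),((25/5+300),180/5+110),.025)
f("watch",(269,166),(262/5+300,108/5+110),.019)
print(p2w(s,[(280+632/5,70+425/5),(280+612/5,70+605/5)],.007))
q=[-0.10610804,  0.69974353, -0.69849654,  0.10584262]
print(R.from_quat(q).as_matrix())
```

```text
bossA [0.6207 0.2756 0.06  ] [0.6227 0.2734 0.06  ] diff mm [-1.9999  2.2862]
bossB [0.4956 0.2517 0.06  ] [0.4967 0.2505 0.06  ] diff mm [-1.1885  1.1953]
hoodR [ 0.6641 -0.0712  0.068 ] [ 0.6678 -0.0746  0.068 ] diff mm [-3.7065  3.3933]
hoodL [ 0.5294 -0.067   0.068 ] [ 0.5297 -0.0645  0.068 ] diff mm [-0.3089 -2.4867]
barR [ 0.6405 -0.0182  0.014 ] [ 0.6458 -0.0191  0.014 ] diff mm [-5.3447  0.8547]
barL [ 0.5574 -0.0148  0.014 ] [ 0.5584 -0.0165  0.014 ] diff mm [-1.022   1.6813]
bracketfront [ 0.5905 -0.0881  0.018 ] [1.0835 0.9793 0.018 ] diff mm [ -492.9656 -1067.448 ]
tin [0.6729 0.1286 0.025 ] [0.6758 0.1235 0.025 ] diff mm [-2.9179  5.1448]
watch [0.7158 0.0082 0.019 ] [0.7181 0.0005 0.019 ] diff mm [-2.2641  7.7444]
[[ 0.4017 -0.1965  0.007 ]
 [ 0.3741 -0.0646  0.007 ]]
[[-0.9551 -0.0006  0.2964]
 [-0.2964  0.0017 -0.9551]
 [ 0.0001 -1.     -0.0018]]
```

```bash
cat >> h.py <<'E'
def Rd(yaw): # tool z at yaw deg in world, fingers down
    a=np.radians(yaw);z=[np.cos(a),np.sin(a),0];y=[0,0,-1.];return R.from_matrix(np.c_[np.cross(y,z),y,z])
def plan(target,yaw=None,n=5,g=-1,start=None,Rt=None):
    from cell import ctrl
    s=ctrl.sense();p=s["tool_pos"] if start is None else start[0];r=R.from_quat(s["orientation"]) if start is None else start[1]
    rt=Rt if Rt is not None else (r if yaw is None else Rd(yaw));w=(r.inv()*rt).as_rotvec();dp=(np.array(target)-p)/n
    print("tot",np.round(r.inv().apply(dp*n)*1000,1),np.round(np.degrees(w),1))
    for i in range(n):
        sh=r.inv().apply(dp)*1000;print([[round(x) for x in sh],[round(float(x),1) for x in np.degrees(w/n)],g],end=",")
        r=r*R.from_rotvec(w/n)
    print()
E
python3 - <<'E'
from h import *
from cell import ctrl
w=ctrl.sense();c=load("top1")
plan([.55,-.04,.25],-2.6,n=16)
c=grab("wrist","w1");o=-c["camera_from_world"][:3,:3].T@c["camera_from_world"][:3,3];print("cam in tool",R.from_quat(w["orientation"]).inv().apply(o-w["tool_pos"]))
E
```

```text
tot [-513.5  -18.8 -448.6] [  0.  -70.2  -0. ]
[[-32, -1, -28], [0.0, -4.4, -0.0], -1],[[-34, -1, -25], [0.0, -4.4, -0.0], -1],[[-36, -1, -23], [0.0, -4.4, -0.0], -1],[[-38, -1, -20], [0.0, -4.4, -0.0], -1],[[-39, -1, -17], [0.0, -4.4, -0.0], -1],[[-40, -1, -14], [0.0, -4.4, -0.0], -1],[[-41, -1, -11], [0.0, -4.4, -0.0], -1],[[-42, -1, -8], [0.0, -4.4, -0.0], -1],[[-42, -1, -4], [0.0, -4.4, -0.0], -1],[[-43, -1, -1], [0.0, -4.4, -0.0], -1],[[-43, -1, 2], [0.0, -4.4, -0.0], -1],[[-42, -1, 5], [0.0, -4.4, -0.0], -1],[[-42, -1, 8], [0.0, -4.4, -0.0], -1],[[-41, -1, 12], [0.0, -4.4, -0.0], -1],[[-40, -1, 15], [0.0, -4.4, -0.0], -1],[[-39, -1, 18], [0.0, -4.4, -0.0], -1],
cam in tool [-0.08409733 -0.14253172 -0.00044841]
```

{"fn": "servo_tool", "kwargs": {
  "plan": [
    [[-32,-1,-28],[0,-4.4,0],-1],
    [[-34,-1,-25],[0,-4.4,0],-1],
    [[-36,-1,-23],[0,-4.4,0],-1],
    [[-38,-1,-20],[0,-4.4,0],-1],
    [[-39,-1,-17],[0,-4.4,0],-1]
  ]
}}

```text
clock: 0.8
tool_pos: [0.3051, -0.4381, 0.2365]
orientation: [0.238, -0.666, 0.666, -0.238]
wrist_force: [0.8, 0.3, -0.0]
grip_width: 0.997
```

{"fn": "servo_tool", "kwargs": {
  "plan": [
    [[-40,-1,-14],[0,-4.4,0],-1],
    [[-41,-1,-11],[0,-4.4,0],-1],
    [[-42,-1,-8],[0,-4.4,0],-1],
    [[-42,-1,-4],[0,-4.4,0],-1],
    [[-43,-1,-1],[0,-4.4,0],-1]
  ]
}}

```text
clock: 1.3
tool_pos: [0.4165, -0.257, 0.2416]
orientation: [0.361, -0.608, 0.608, -0.361]
wrist_force: [0.2, -0.1, 0.2]
grip_width: 1.001
```

{"fn": "servo_tool", "kwargs": {
  "plan": [
    [[-43,-1,2],[0,-4.4,0],0.3],
    [[-42,-1,5],[0,-4.4,0],0.6],
    [[-42,-1,8],[0,-4.4,0],1],
    [[-41,-1,12],[0,-4.4,0],1],
    [[-40,-1,15],[0,-4.4,0],1]
  ]
}}

```text
clock: 1.8
tool_pos: [0.5278, -0.0747, 0.2465]
orientation: [0.47, -0.528, 0.528, -0.47]
wrist_force: [0.5, -0.1, 0.5]
grip_width: 0.144
```

{"fn": "servo_tool", "kwargs": {
  "plan": [
    [[-39,-1,18],[0,-4.2,0],1],
    [[0,0,0],[0,0,0],1]
  ]
}}

```text
clock: 2.0
tool_pos: [0.5519, -0.0324, 0.2479]
orientation: [-0.49, 0.509, -0.508, 0.493]
wrist_force: [0.2, -0.3, -0.2]
grip_width: 0.003
```

Run:
```python
from h import *
from cell import ctrl
c=grab("wrist","w2");s=ctrl.sense();print(s["tool_pos"],s["wrist_force"]);print(R.from_quat(s["orientation"]).as_matrix().round(3))
```

```text
[ 0.55054141 -0.03597196  0.24739561] [ 0.25298664 -0.55450819  0.1716479 ]
[[-0.039  0.001  0.999]
 [-0.999  0.002 -0.039]
 [-0.002 -1.     0.001]]
```

View pics/w2.png

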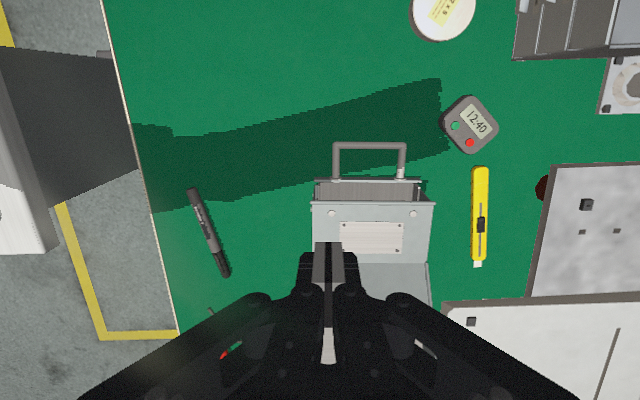

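Run:
```python
from h import *
np.set_printoptions(precision=4,suppress=True)
crop("w2",290,120,170,160,4.5,"w2c")
```

```text
(no output)
```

View pics/w2c.png

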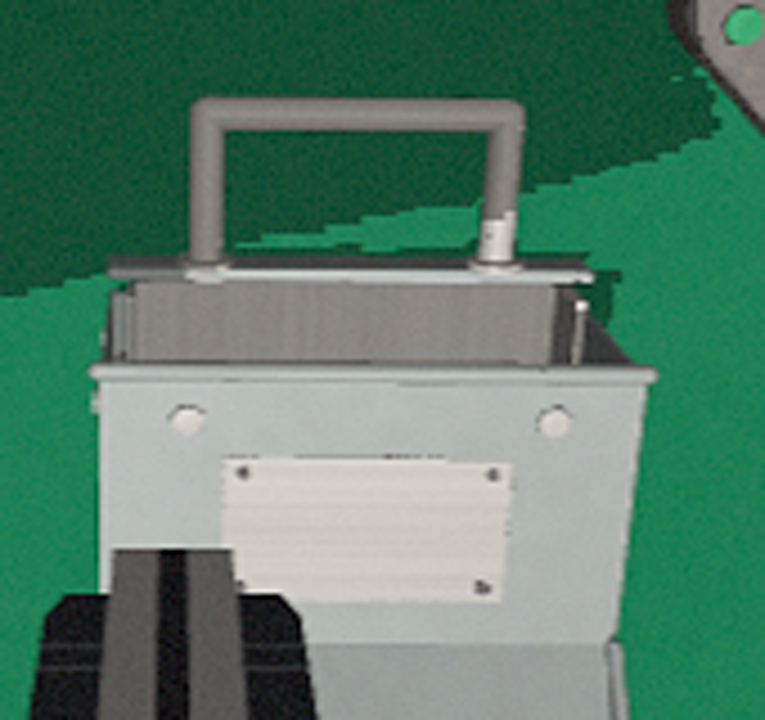

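Run:
```python
from h import *
np.set_printoptions(precision=4,suppress=True)
c=load("w2")
print(p2w(c,[(336,145.1),(402.7,146)],.014)); print(p2w(c,[(310.4,202.7),(435.6,203.6)],.068)); print(p2w(c,[(290+110/4.5,120+268/4.5),(290+592/4.5,120+275/4.5)],.018))
b=p2w(c,[(336,145.1),(402.7,146)],.014).mean(0);print(b)
```

```text
[[ 0.5614 -0.0171  0.014 ]
 [ 0.6415 -0.0209  0.014 ]]
[[ 0.5306 -0.0695  0.068 ]
 [ 0.6676 -0.0753  0.068 ]]
[[ 0.5337 -0.058   0.018 ]
 [ 0.6657 -0.0647  0.018 ]]
[ 0.6014 -0.019   0.014 ]
```

{"fn": "servo_tool", "kwargs": {
  "plan": [
    [[2,0,50],[0,0,0],1],
    [[0,50,0],[0,0,0],1],
    [[0,50,0],[0,0,0],1],
    [[0,50,0],[0,0,0],1],
    [[0,40,0],[0,0,0],1]
  ]
}}

```text
clock: 2.55
tool_pos: [0.5976, -0.0456, 0.0544]
orientation: [-0.489, 0.512, -0.511, 0.487]
wrist_force: [0.3, -0.1, -0.1]
grip_width: -0.0
```

{"fn": "servo_tool", "kwargs": {
  "plan": [
    [[0,25,0],[0,0,0],1],
    [[0,18,0],[0,0,0],1],
    [[0,6,0],[0,0,0],1],
    [[0,0,0],[0,0,0],1]
  ]
}}

```text
clock: 2.95
tool_pos: [0.5994, -0.0443, 0.0083]
orientation: [0.489, -0.511, 0.511, -0.488]
wrist_force: [0.3, -1.0, 0.1]
grip_width: -0.002
```

Run:
```python
from h import *
from cell import ctrl
c=grab("wrist","w3");s=ctrl.sense();print(s["tool_pos"],s["wrist_force"])
```

```text
[ 0.60006875 -0.04403787  0.00917724] [ 0.03462548 -0.1044964   0.76305318]
```

View pics/w3.png

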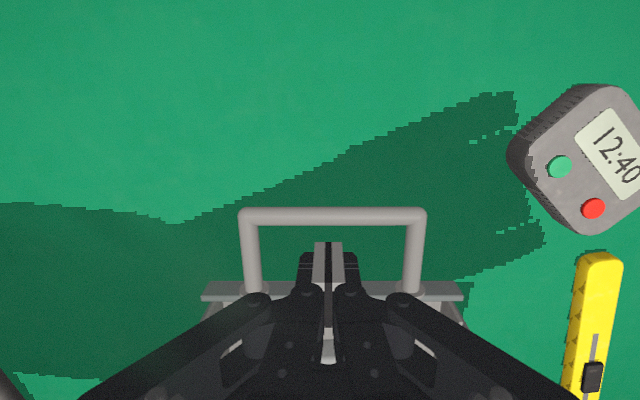

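{"fn": "servo_tool", "kwargs": {
  "plan": [
    [[-8,0,0],[0,0,0],1],
    [[-15,0,0],[0,0,0],1],
    [[-18,0,0],[0,0,0],1],
    [[-18,0,0],[0,0,0],1],
    [[-8,0,0],[0,0,0],1]
  ]
}}

```text
clock: 3.5
tool_pos: [0.6032, 0.027, 0.0095]
orientation: [0.488, -0.51, 0.51, -0.49]
wrist_force: [0.8, -1.1, 0.8]
grip_width: -0.002
```

{"fn": "servo_tool", "kwargs": {
  "plan": [
    [[-4,0,0],[0,0,0],1],
    [[-3,0,0],[0,0,0],1],
    [[-2,0,0],[0,0,0],1]
  ]
}}

```text
clock: 3.8
tool_pos: [0.6029, 0.0292, 0.0086]
orientation: [0.489, -0.511, 0.512, -0.487]
wrist_force: [-1.3, -8.2, 7.4]
grip_width: 0.001
```

{"fn": "servo_tool", "kwargs": {
  "plan": [
    [[6,0,0],[0,0,0],1],
    [[0,-50,0],[0,0,0],1],
    [[0,-50,0],[0,0,0],0],
    [[0,-20,0],[0,0,0],-0.2],
    [[0,0,0],[0,0,0],-0.2]
  ]
}}

```text
clock: 4.3
tool_pos: [0.6048, 0.0264, 0.1318]
orientation: [0.487, -0.51, 0.513, -0.49]
wrist_force: [0.2, -0.3, 0.2]
grip_width: 0.503
```

Run:
```python
from h import *
from cell import ctrl
c=grab("wrist","w4");s=ctrl.sense();print(s["tool_pos"],s["wrist_force"],s["grip_width"])
```

```text
[0.603238   0.02608309 0.12947159] [ 0.1663353  -0.08257591  0.06238553] 0.5898937373469808
```

View pics/w4.png

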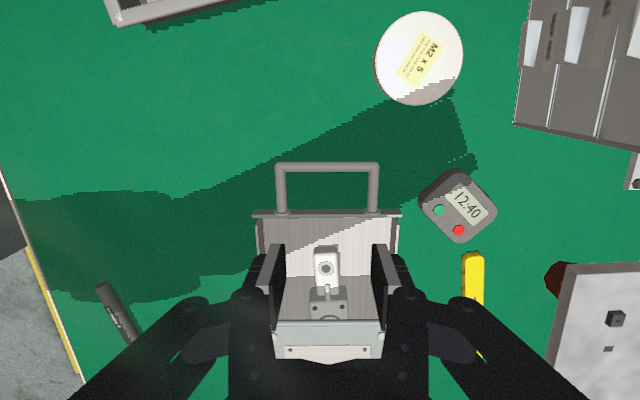

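Run:
```python
from h import *
crop("w4",240,150,180,200,4,"w4c")
```

```text
(no output)
```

View pics/w4c.png

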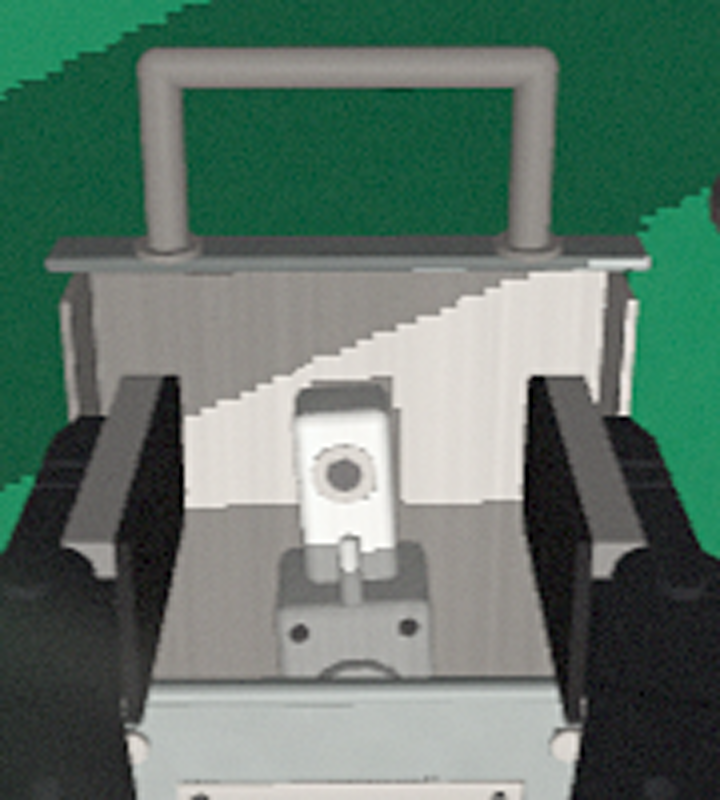

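Run:
```python
from h import *
np.set_printoptions(precision=4,suppress=True)
c=load("w4")
def f(pts,z): 
    P=p2w(c,np.array(pts)/4+[240,150],z);print(P);return P
f([(160,68),(535,68)],.014)
P=f([(297,415),(391,410),(344,474)],.026);f([(283,607),(428,603),(300,632),(408,627)],.036)
f([(100,680),(600,680)],.068)
```

```text
[[0.5645 0.046  0.014 ]
 [0.644  0.0423 0.014 ]]
[[ 0.5894 -0.0318  0.026 ]
 [ 0.6104 -0.0316  0.026 ]
 [ 0.5991 -0.0475  0.026 ]]
[[ 0.5839 -0.0753  0.036 ]
 [ 0.6169 -0.0758  0.036 ]
 [ 0.5874 -0.0824  0.036 ]
 [ 0.6121 -0.0822  0.036 ]]
[[ 0.5492 -0.0661  0.068 ]
 [ 0.6497 -0.0711  0.068 ]]
```

Run:
```python
from h import *
plan([.6000,-.049,.012],0,n=1)
```

```text
tot [ 7.520e+01  1.174e+02 -1.000e-01] [-0.1 -2.6 -0. ]
[[75, 117, 0], [-0.1, -2.6, -0.0], -1],
```

{"fn": "servo_tool", "kwargs": {
  "plan": [
    [[38,0,0],[0,0,0],-0.2],
    [[37,15,0],[0,-2.6,0],-0.2],
    [[0,35,0],[0,0,0],-0.2],
    [[0,30,0],[0,0,0],-0.2],
    [[0,15,0],[0,0,0],-0.2]
  ]
}}

```text
clock: 4.85
tool_pos: [0.5958, -0.049, 0.029]
orientation: [-0.502, 0.502, -0.498, 0.498]
wrist_force: [-0.1, 0.6, 0.5]
grip_width: 0.599
```

Run:
```python
from h import *
from cell import ctrl
c=grab("wrist","w5");s=ctrl.sense();print(s["tool_pos"],s["wrist_force"],s["grip_width"])
plan([.6000,-.049,.012],0,n=1)
```

```text
[ 0.59528838 -0.04857931  0.02803796] [-0.73424107  0.29153613 -1.76116313] 0.6021828484739593
tot [ 0.4 16.   4.8] [ 0.5  0.  -0. ]
[[0, 16, 5], [0.5, 0.0, -0.0], -1],
```

View pics/w5.png

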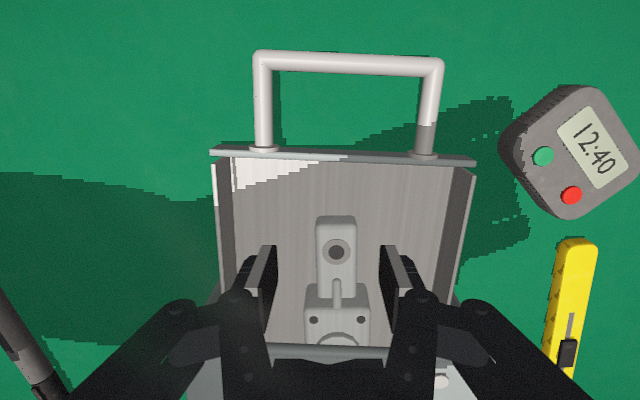

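{"fn": "servo_tool", "kwargs": {
  "plan": [
    [[0,0,5],[0,0,0],-0.2],
    [[0,10,0],[0,0,0],-0.2],
    [[0,6,0],[0,0,0],-0.2],
    [[0,0,0],[0,0,0],0.3],
    [[0,0,0],[0,0,0],1]
  ]
}}

```text
clock: 5.4
tool_pos: [0.604, -0.0486, 0.0175]
orientation: [0.5, -0.5, 0.5, -0.5]
wrist_force: [-2.8, 1.0, 0.8]
grip_width: 0.272
```

{"fn": "servo_tool", "kwargs": {
  "plan": [
    [[0,0,0],[0,0,0],1],
    [[0,0,0],[0,0,0],1],
    [[0,0,0],[0,0,0],1]
  ]
}}

```text
clock: 5.7
tool_pos: [0.6043, -0.0486, 0.0179]
orientation: [-0.5, 0.5, -0.5, 0.5]
wrist_force: [-1.6, 0.0, 6.6]
grip_width: 0.236
```

Run:
```python
from h import *
from cell import ctrl
c=grab("wrist","w6");s=ctrl.sense();print(s["tool_pos"],s["wrist_force"],s["grip_width"])
```

```text
[ 0.60424712 -0.04861276  0.01783767] [-2.03135981  0.55518183  6.11045982] 0.23501329882309516
```

View pics/w6.png

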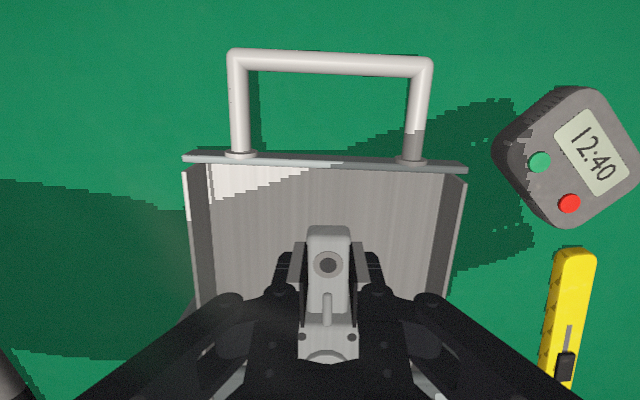

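{"fn": "servo_tool", "kwargs": {
  "plan": [
    [[0,0,0],[0,0,0],0.1],
    [[0,0,0],[0,0,0],0.1],
    [[0,5,0],[0,0,0],0.1],
    [[0,0,0],[0,0,0],0.1],
    [[0,0,0],[0,0,0],0.1]
  ]
}}

```text
clock: 6.25
tool_pos: [0.6039, -0.0487, 0.0119]
orientation: [0.5, -0.5, 0.5, -0.5]
wrist_force: [0.1, -0.5, 0.1]
grip_width: 0.449
```

Run:
```python
from h import *
from cell import ctrl
c=grab("wrist","w7");s=ctrl.sense();print(s["tool_pos"],s["wrist_force"],s["grip_width"])
crop("w7",220,200,220,170,3.6,"w7c")
```

```text
[ 0.60402415 -0.04865555  0.01205981] [ 0.67794011 -0.31390797  0.14388244] 0.4459722849397776
```

View pics/w7c.png

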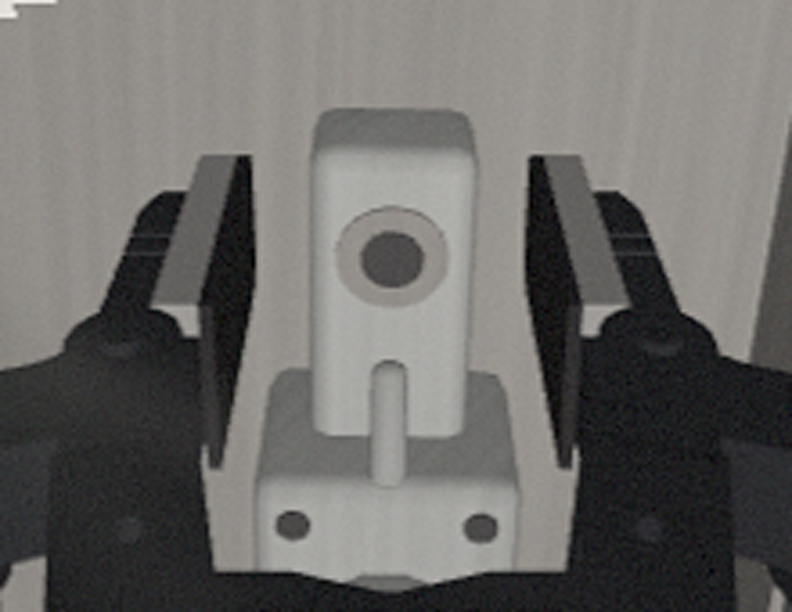

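{"fn": "servo_tool", "kwargs": {
  "plan": [
    [[0,0,0],[0,0,0],0.5],
    [[0,0,0],[0,0,0],1],
    [[0,0,0],[0,0,0],1],
    [[0,0,0],[0,0,0],1],
    [[0,-2,0],[0,0,0],1]
  ]
}}

```text
clock: 6.8
tool_pos: [0.6038, -0.0487, 0.0139]
orientation: [0.5, -0.5, 0.5, -0.5]
wrist_force: [0.1, 0.5, -3.2]
grip_width: 0.24
```

{"fn": "servo_tool", "kwargs": {
  "plan": [
    [[0,-5,0],[0,0,0],1],
    [[0,-6,0],[0,0,0],1],
    [[0,-3,0],[0,0,0],1],
    [[0,0,0],[0,0,0],1]
  ]
}}

```text
clock: 7.2
tool_pos: [0.6046, -0.0487, 0.0289]
orientation: [-0.5, 0.5, -0.5, 0.5]
wrist_force: [-0.1, 0.0, -1.6]
grip_width: 0.23
```

Run:
```python
from h import *
from cell import ctrl
c=grab("wrist","w8");s=ctrl.sense();print(s["tool_pos"],s["wrist_force"],s["moment"],s["grip_width"])
c=grab("scene","s8");crop("s8",280,70,150,130,5,"s8c")
```

```text
[ 0.60435448 -0.04870745  0.02860076] [ 0.1505099  -0.27180721 -2.06670856] [0.13073202 0.00089606 0.02332824] 0.2392961631140825
```

View pics/w8.png

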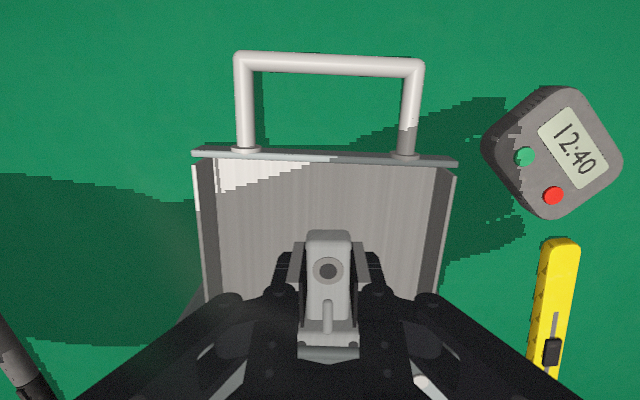

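View pics/s8c.png

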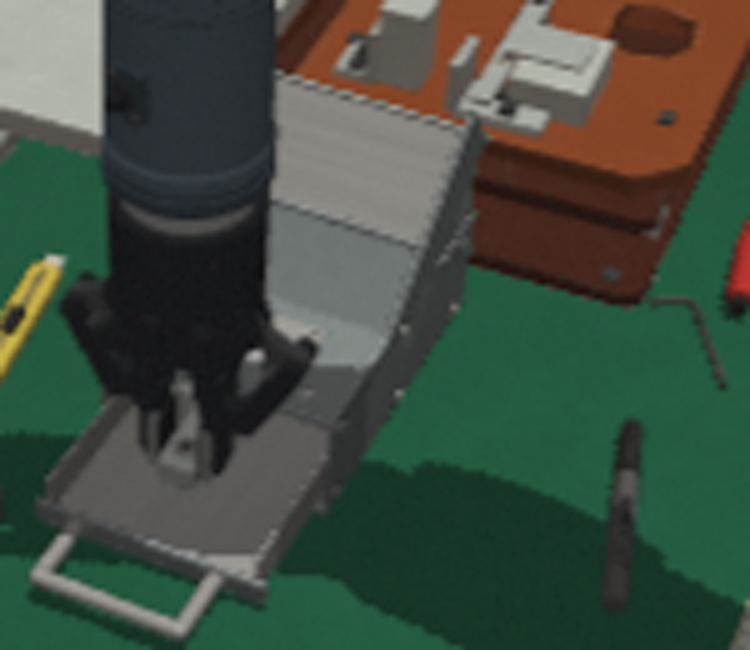

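{"fn": "servo_tool", "kwargs": {
  "plan": [
    [[-12,0,0],[0,0,0],1],
    [[-22,0,0],[0,0,0],1],
    [[-25,0,0],[0,0,0],1],
    [[-25,0,0],[0,0,0],1],
    [[-22,0,0],[0,0,0],1]
  ]
}}

```text
clock: 7.8
tool_pos: [0.6036, 0.0602, 0.0281]
orientation: [-0.5, 0.5, -0.499, 0.501]
wrist_force: [1.2, 0.2, -1.4]
grip_width: 0.241
```

{"fn": "servo_tool", "kwargs": {
  "plan": [
    [[-10,0,0],[0,0,0],1],
    [[0,0,0],[0,0,0],1]
  ]
}}

```text
clock: 8.0
tool_pos: [0.6037, 0.0701, 0.0283]
orientation: [-0.501, 0.499, -0.499, 0.501]
wrist_force: [0.6, -0.0, -1.7]
grip_width: 0.24
```

Run:
```python
from h import *
from cell import ctrl
s=ctrl.sense();print(s["tool_pos"],s["wrist_force"],s["moment"],s["grip_width"])
c=grab("scene","s9");crop("s9",260,50,150,140,5,"s9c")
```

```text
[0.60371984 0.07006283 0.02826706] [ 0.60705348 -0.01123598 -1.73786054] [ 0.10332732 -0.0298579   0.03868364] 0.23962111208847656
```

View pics/s9c.png

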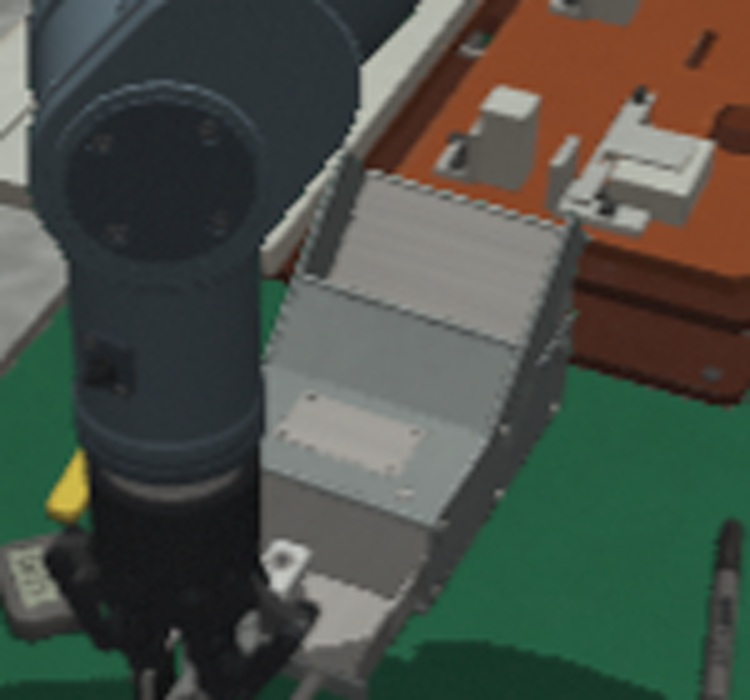

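{"fn": "servo_tool", "kwargs": {
  "plan": [
    [[0,-15,0],[0,0,0],1],
    [[0,-25,0],[0,0,0],1],
    [[0,-10,-10],[0,0,0],1],
    [[-5,0,-25],[0,0,0],1],
    [[-5,0,-35],[0,0,0],1]
  ]
}}

```text
clock: 8.55
tool_pos: [0.5346, 0.0761, 0.0793]
orientation: [0.499, -0.5, 0.501, -0.5]
wrist_force: [0.1, 1.1, -2.0]
grip_width: 0.238
```

{"fn": "servo_tool", "kwargs": {
  "plan": [
    [[-5,0,-35],[0,0,0],1],
    [[0,0,-25],[0,0,0],1],
    [[0,0,-14],[0,0,0],1],
    [[0,0,0],[0,0,0],1],
    [[0,0,0],[0,0,0],1]
  ]
}}

```text
clock: 9.05
tool_pos: [0.4608, 0.0816, 0.0788]
orientation: [0.5, -0.5, 0.501, -0.5]
wrist_force: [-0.6, 0.1, -1.4]
grip_width: 0.239
```

Run:
```python
from h import *
from cell import ctrl
s=ctrl.sense();print(s["tool_pos"],s["wrist_force"],s["moment"],s["grip_width"])
c=grab("scene","s10");crop("s10",280,80,180,140,4.4,"s10c");c=grab("wrist","w10")
```

```text
[0.46079809 0.08159594 0.07881525] [-0.59486331  0.1209851  -1.40389911] [ 0.10586908  0.01066778 -0.02980623] 0.23892377661793002
```

View pics/s10c.png

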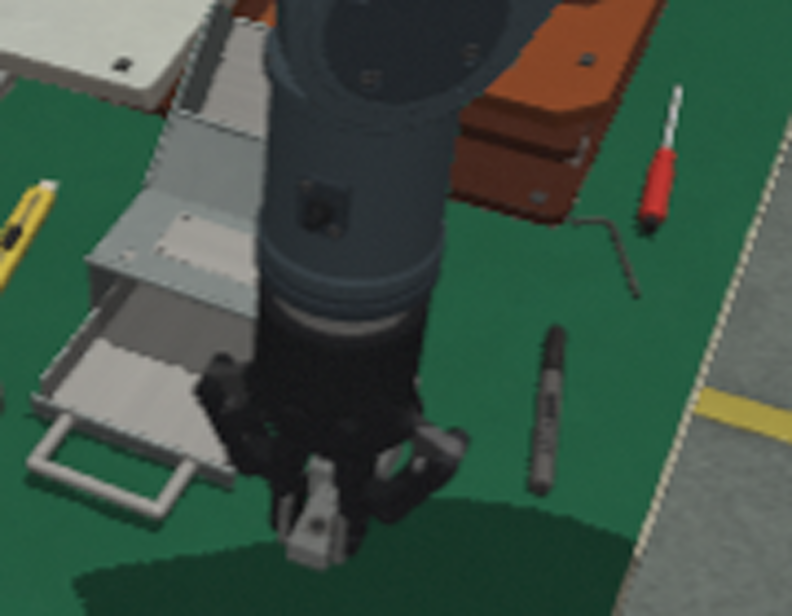

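View pics/w10.png

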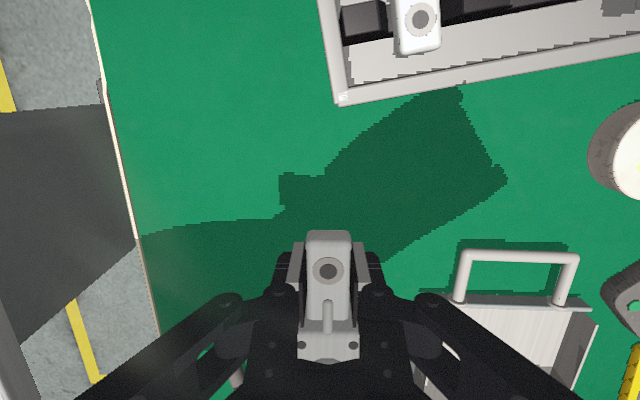

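{"fn": "servo_tool", "kwargs": {
  "plan": [
    [[0,20,0],[0,0,0],1],
    [[0,20,0],[0,0,0],1],
    [[0,12,0],[0,0,0],1],
    [[0,6,0],[0,0,0],1],
    [[0,4,0],[0,0,0],1]
  ]
}}

```text
clock: 9.65
tool_pos: [0.4604, 0.0823, 0.0159]
orientation: [0.5, -0.5, 0.5, -0.5]
wrist_force: [-0.6, -0.1, -1.4]
grip_width: 0.241
```

{"fn": "servo_tool", "kwargs": {
  "plan": [
    [[0,4,0],[0,0,0],1],
    [[0,3,0],[0,0,0],1],
    [[0,3,0],[0,0,0],1],
    [[0,0,0],[0,0,0],1]
  ]
}}

```text
clock: 10.05
tool_pos: [0.46, 0.0822, 0.0062]
orientation: [0.5, -0.5, 0.5, -0.5]
wrist_force: [-0.0, -0.3, -2.5]
grip_width: 0.236
```

{"fn": "servo_tool", "kwargs": {
  "plan": [
    [[0,2,0],[0,0,0],1],
    [[0,1,0],[0,0,0],1],
    [[0,0,0],[0,0,0],1]
  ]
}}

```text
clock: 10.35
tool_pos: [0.46, 0.0822, 0.0032]
orientation: [0.5, -0.5, 0.5, -0.5]
wrist_force: [0.3, 0.1, -1.8]
grip_width: 0.238
```

Run:
```python
from h import *
from cell import ctrl
s=ctrl.sense();print(s["tool_pos"],s["wrist_force"],s["moment"],s["grip_width"])
c=grab("scene","s11");crop("s11",280,80,180,140,4.4,"s11c");c=grab("wrist","w11")
```

```text
[0.46004679 0.08219561 0.00324712] [ 0.31561633  0.08166467 -1.75121719] [ 0.08509445 -0.00303866  0.05100407] 0.23840676745845052
```

View pics/s11c.png

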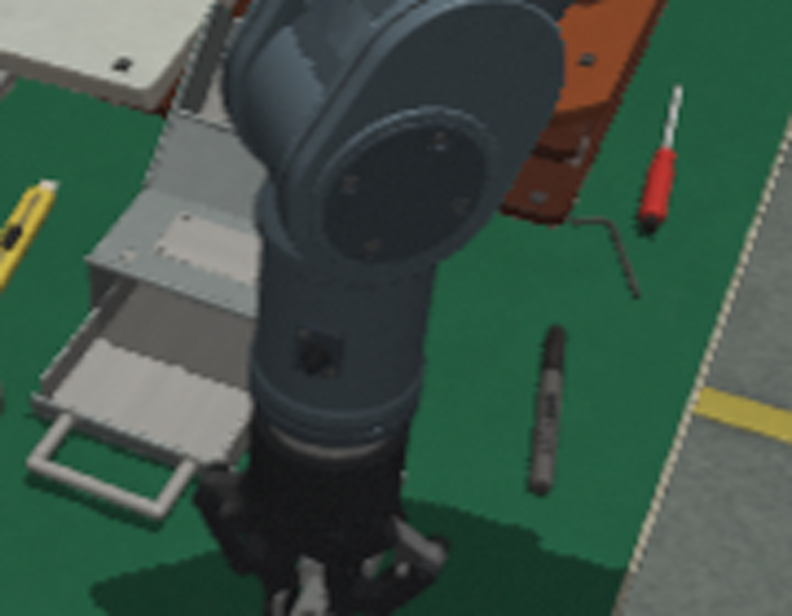

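View pics/w11.png

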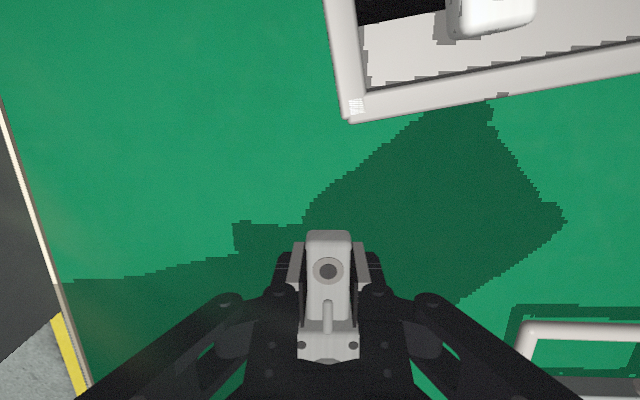

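{"fn": "servo_tool", "kwargs": {
  "plan": [
    [[0,1,0],[0,0,0],1],
    [[0,0,0],[0,0,0],1],
    [[0,1,0],[0,0,0],1],
    [[0,0,0],[0,0,0],1]
  ]
}}

```text
clock: 10.85
tool_pos: [0.4602, 0.0823, 0.0024]
orientation: [0.5, -0.499, 0.5, -0.5]
wrist_force: [-4.3, -0.4, 19.1]
grip_width: 0.24
```

{"fn": "servo_tool", "kwargs": {
  "plan": [
    [[0,-1,0],[0,0,0],1],
    [[0,0,0],[0,0,0],0.2],
    [[0,0,0],[0,0,0],-0.1],
    [[0,0,0],[0,0,0],-0.3],
    [[0,-3,0],[0,0,0],-0.3]
  ]
}}

```text
clock: 11.35
tool_pos: [0.4598, 0.0822, 0.005]
orientation: [0.5, -0.5, 0.5, -0.5]
wrist_force: [-0.3, 0.3, 0.4]
grip_width: 0.652
```

{"fn": "servo_tool", "kwargs": {
  "plan": [
    [[0,-20,0],[0,0,0],-0.3],
    [[0,-40,0],[0,0,0],-0.3],
    [[0,-50,0],[0,0,0],-0.3],
    [[0,-20,0],[0,0,0],-0.3],
    [[0,0,0],[0,0,0],-0.3]
  ]
}}

```text
clock: 11.85
tool_pos: [0.4623, 0.0826, 0.1383]
orientation: [-0.498, 0.499, -0.501, 0.502]
wrist_force: [-0.2, 0.2, 0.5]
grip_width: 0.651
```

Run:
```python
from h import *
from cell import ctrl
s=ctrl.sense();print(s["tool_pos"],s["wrist_force"],s["moment"],s["grip_width"])
c=grab("wrist","w12")
```

```text
[0.46231198 0.08260998 0.13831761] [-0.16315931  0.15503748  0.50594654] [-0.00751861 -0.05202455 -0.03864826] 0.6509056544617251
```

View pics/w12.png

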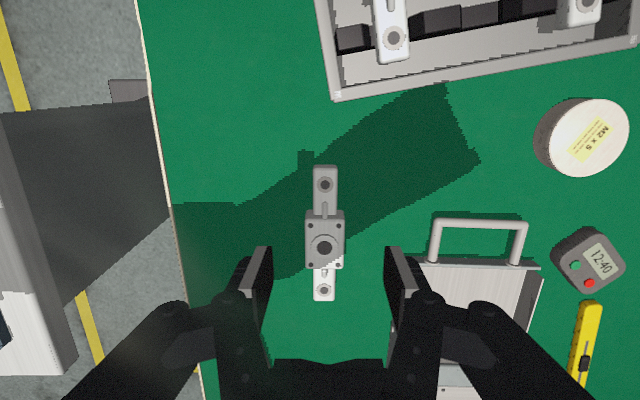

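Run:
```python
from h import *
np.set_printoptions(precision=4,suppress=True)
crop("w12",285,150,80,160,5,"w12c")
c=load("w12")
print(p2w(c,[(324.5,184),(324,290)],.016),p2w(c,[(324.5,247.5)],.03))
P=p2w(c,[(324.5,184),(324,290)],.016).mean(0);plan([P[0],P[1],P[2]],0,n=1)
```

```text
[[ 0.4589  0.0837  0.016 ]
 [ 0.458  -0.0269  0.016 ]] [[0.4587 0.0285 0.03  ]]
tot [ 53.7 120.5  -3. ] [-0.2  0.  -0. ]
[[54, 121, -3], [-0.2, 0.0, -0.0], -1],
```

View pics/w12c.png

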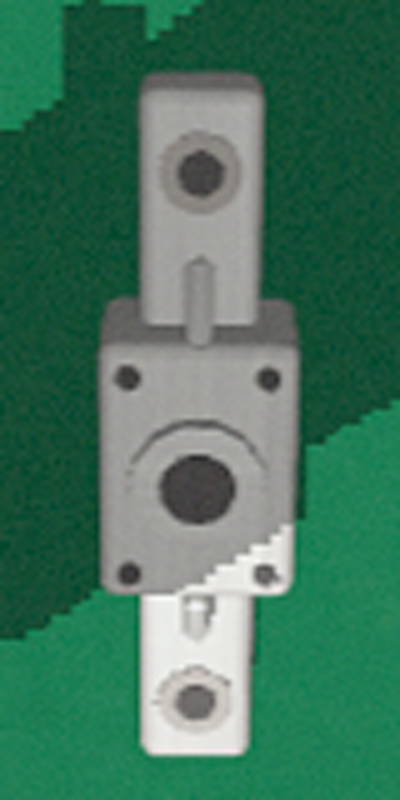

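{"fn": "servo_tool", "kwargs": {
  "plan": [
    [[27,0,-4],[0,0,0],-0.4],
    [[27,30,0],[0,0,0],-0.4],
    [[0,40,0],[0,0,0],-0.4],
    [[0,30,0],[0,0,0],-0.4],
    [[0,0,0],[0,0,0],-0.4]
  ]
}}

```text
clock: 12.4
tool_pos: [0.452, 0.0278, 0.0313]
orientation: [0.503, -0.502, 0.498, -0.498]
wrist_force: [0.1, -1.6, -0.0]
grip_width: 0.704
```

{"fn": "servo_tool", "kwargs": {
  "plan": [
    [[0,0,0],[0,0,0],-0.4],
    [[0,0,0],[0,0,0],-0.4]
  ]
}}

```text
clock: 12.6
tool_pos: [0.4568, 0.0286, 0.0362]
orientation: [-0.5, 0.499, -0.5, 0.501]
wrist_force: [0.2, -0.7, -0.0]
grip_width: 0.7
```

Run:
```python
from h import *
from cell import ctrl
c=grab("wrist","w13");plan([.4585,.0285,.004],0,n=1)
s=ctrl.sense();print(s["tool_pos"],s["wrist_force"])
```

```text
tot [ 0.  32.5  1.4] [-0.1  0.1 -0. ]
[[0, 32, 1], [-0.1, 0.1, -0.0], -1],
[0.45705963 0.02851401 0.03645566] [0.32238706 0.29056872 0.16553787]
```

View pics/w13.png

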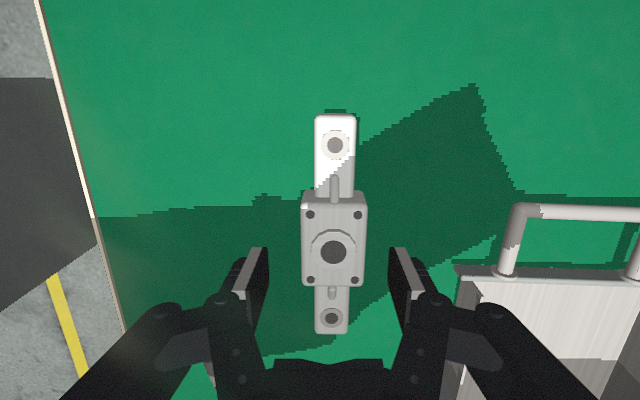

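{"fn": "servo_tool", "kwargs": {
  "plan": [
    [[0,12,2],[0,0,0],-0.4],
    [[0,12,0],[0,0,0],-0.4],
    [[0,7,0],[0,0,0],-0.4],
    [[0,0,0],[0,0,0],-0.4],
    [[0,0,0],[0,0,0],-0.1]
  ]
}}

```text
clock: 13.15
tool_pos: [0.4578, 0.0283, 0.004]
orientation: [0.5, -0.5, 0.5, -0.5]
wrist_force: [-0.5, 0.4, -0.7]
grip_width: 0.563
```

Run:
```python
from h import *
from cell import ctrl
c=grab("wrist","w14");s=ctrl.sense();print(s["tool_pos"],s["wrist_force"])
```

```text
[0.45804573 0.02831908 0.00423626] [-0.16664278 -0.31062187 -0.25051238]
```

View pics/w14.png

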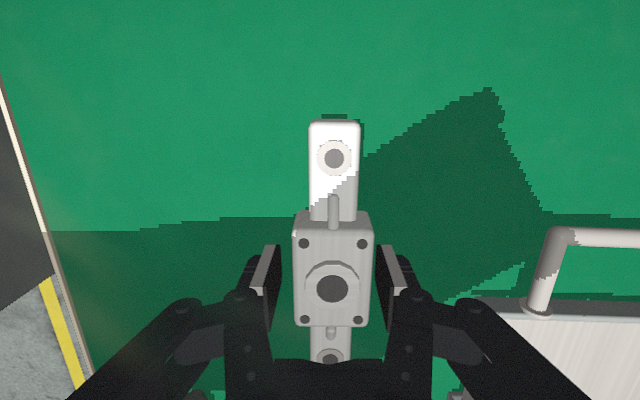

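Centred around the body (mid column ≈333, fingers ≈328). Close and lift.

{"fn": "servo_tool", "kwargs": {
  "plan": [
    [[0,0,0],[0,0,0],0.1],
    [[0,0,0],[0,0,0],1],
    [[0,0,0],[0,0,0],1],
    [[0,0,0],[0,0,0],1],
    [[0,0,0],[0,0,0],1]
  ]
}}

```text
clock: 13.7
tool_pos: [0.4587, 0.0283, 0.0049]
orientation: [-0.5, 0.5, -0.5, 0.501]
wrist_force: [-0.9, -0.6, 6.1]
grip_width: 0.405
```

{"fn": "servo_tool", "kwargs": {
  "plan": [
    [[0,-10,0],[0,0,0],1],
    [[0,-25,0],[0,0,0],1],
    [[0,-35,0],[0,0,0],1],
    [[0,-25,0],[0,0,0],1],
    [[0,-5,0],[0,0,0],1]
  ]
}}

```text
clock: 14.2
tool_pos: [0.4596, 0.0282, 0.1071]
orientation: [-0.499, 0.499, -0.501, 0.501]
wrist_force: [0.2, -0.6, -2.4]
grip_width: 0.408
```

{"fn": "servo_tool", "kwargs": {
  "plan": [
    [[0,0,0],[0,0,0],1],
    [[0,0,0],[0,0,0],1]
  ]
}}

```text
clock: 14.4
tool_pos: [0.4572, 0.0279, 0.1035]
orientation: [0.501, -0.5, 0.5, -0.5]
wrist_force: [-0.7, -0.4, -2.5]
grip_width: 0.409
```

Run:
```python
from h import *
from cell import ctrl
c=grab("wrist","w15");s=ctrl.sense();print(s["tool_pos"],s["wrist_force"],s["grip_width"])
print(R.from_quat(s["orientation"]).as_matrix().round(3))
```

```text
[0.45707639 0.02799147 0.10324444] [-0.3035124  -0.79550768 -2.07376224] 0.41047723927179114
[[ 0.001 -0.002  1.   ]
 [-1.    -0.     0.001]
 [ 0.    -1.    -0.002]]
```

View pics/w15.png

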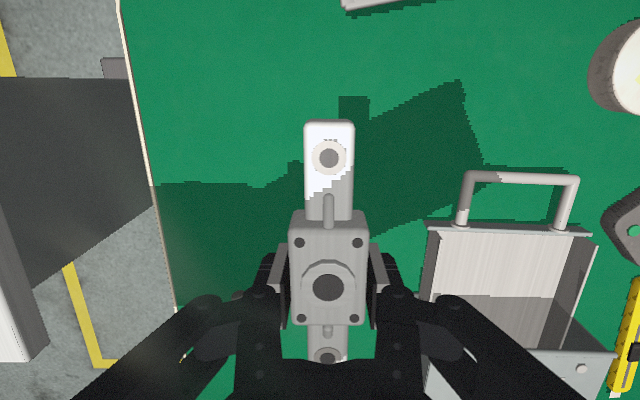

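Run:
```python
from h import *
np.set_printoptions(precision=4,suppress=True)
c=load("w15");print(p2w(c,[(328,287.5)],.1287),p2w(c,[(329,158)],.1147))
plan([.559,.20,.123],10.6,n=6,g=1)
```

```text
[[0.4563 0.028  0.1287]] [[0.4567 0.0828 0.1147]]
tot [-171.9  -20.   102. ] [  0.1 -10.6   0. ]
[[-29, -3, 17], [0.0, -1.8, 0.0], 1],[[-28, -3, 18], [0.0, -1.8, 0.0], 1],[[-28, -3, 19], [0.0, -1.8, 0.0], 1],[[-27, -3, 20], [0.0, -1.8, 0.0], 1],[[-26, -3, 20], [0.0, -1.8, 0.0], 1],[[-26, -3, 21], [0.0, -1.8, 0.0], 1],
```

{"fn": "servo_tool", "kwargs": {
  "plan": [
    [[-20,-4,12],[0,-1.2,0],1],
    [[-28,-3,18],[0,-1.8,0],1],
    [[-28,-3,19],[0,-1.8,0],1],
    [[-28,-3,20],[0,-1.9,0],1],
    [[-26,-3,20],[0,-1.8,0],1]
  ]
}}

```text
clock: 14.95
tool_pos: [0.539, 0.1645, 0.1188]
orientation: [0.537, -0.461, 0.46, -0.535]
wrist_force: [-0.1, -0.0, -1.8]
grip_width: 0.404
```

{"fn": "servo_tool", "kwargs": {
  "plan": [
    [[-22,-2,17],[0,-1.4,0],1],
    [[-12,-2,8],[0,-0.7,0],1],
    [[0,0,0],[0,0,0],1],
    [[0,0,0],[0,0,0],1]
  ]
}}

```text
clock: 15.35
tool_pos: [0.5577, 0.1993, 0.1232]
orientation: [0.545, -0.452, 0.452, -0.543]
wrist_force: [0.2, -0.8, -2.4]
grip_width: 0.405
```

Run:
```python
from h import *
from cell import ctrl
c=grab("wrist","w16");s=ctrl.sense();print(s["tool_pos"],s["wrist_force"],s["grip_width"])
print(R.from_quat(s["orientation"]).as_matrix().round(3))
```

```text
[0.55773735 0.19864652 0.1233309 ] [ 0.24854882 -0.53024616 -2.68420868] 0.40657098595061486
[[ 0.183 -0.002  0.983]
 [-0.983 -0.002  0.183]
 [ 0.002 -1.    -0.002]]
```

View pics/w16.png

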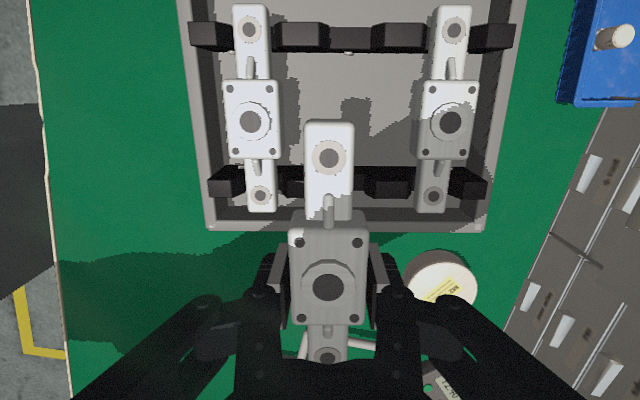

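Run:
```python
from h import *
np.set_printoptions(precision=4,suppress=True)
c=load("w16")
b=p2w(c,[(250,121.5),(451,122.5)],.06);l=p2w(c,[(249.5,29),(261,196),(454,30),(433,197)],.046)
print(b,l,"\nmid boss",b.mean(0),"mid lugs",l.mean(0),"dist",np.linalg.norm(b[0]-b[1]))
d=b[1]-b[0];print("yaw y-axis",np.degrees(np.arctan2(d[1],d[0])))
for i in(0,2):
  d=l[i]-l[i+1];print("yaw bracket",np.degrees(np.arctan2(-d[0],d[1])),np.linalg.norm(d))
h=p2w(c,[(328,287)],.1488);hl=p2w(c,[(329,158),(328,356)],.1348);print("held",h,hl);d=hl[0]-hl[1];print(np.degrees(np.arctan2(-d[0],d[1])),np.linalg.norm(d))
```

```text
[[0.496  0.2507 0.06  ]
 [0.6227 0.2738 0.06  ]] [[0.4867 0.3052 0.046 ]
 [0.5066 0.1959 0.046 ]
 [0.6125 0.3281 0.046 ]
 [0.6319 0.2187 0.046 ]] 
mid boss [0.5594 0.2622 0.06  ] mid lugs [0.5594 0.262  0.046 ] dist 0.12870145476806052
yaw y-axis 10.33437619787314
yaw bracket 10.323117398174366 0.11105760319717664
yaw bracket 10.041992622267783 0.11106668692014536
held [[0.5567 0.2    0.1488]] [[0.5471 0.2535 0.1348]
 [0.5666 0.147  0.1348]]
10.362111846216722 0.10828147264889842
```

{"fn": "servo_tool", "kwargs": {
  "plan": [
    [[-15,0,4],[0,0,0],1],
    [[-25,0,5],[0,0,0],1],
    [[-20,0,5],[0,0,0],1],
    [[0,15,0],[0,0,0],1],
    [[0,25,0],[0,0,0],1]
  ]
}}

```text
clock: 15.9
tool_pos: [0.5623, 0.2637, 0.085]
orientation: [-0.543, 0.451, -0.452, 0.545]
wrist_force: [0.6, -1.1, -2.0]
grip_width: 0.407
```

{"fn": "servo_tool", "kwargs": {
  "plan": [
    [[0,15,0],[0,0,0],1],
    [[0,5,0],[0,0,0],1],
    [[0,0,0],[0,0,0],1],
    [[0,0,0],[0,0,0],1]
  ]
}}

```text
clock: 16.3
tool_pos: [0.5619, 0.2625, 0.065]
orientation: [-0.544, 0.451, -0.452, 0.544]
wrist_force: [-0.2, -0.1, -2.6]
grip_width: 0.41
```

Run:
```python
from h import *
from cell import ctrl
c=grab("wrist","w17");s=ctrl.sense();print(s["tool_pos"],s["wrist_force"],s["grip_width"])
print(R.from_quat(s["orientation"]).as_matrix().round(3))
plan([.5603,.2607,.0345],10.3,n=1)
c=grab("scene","s17");crop("s17",180,150,180,150,4.4,"s17c")
```

```text
[0.56210066 0.26264302 0.06526144] [ 0.26561288  0.73224619 -2.44594231] 0.40369435185962527
[[ 0.184  0.001  0.983]
 [-0.983  0.001  0.184]
 [-0.001 -1.     0.002]]
tot [ 1.6 30.8 -2.2] [-0.1  0.3 -0. ]
[[2, 31, -2], [-0.1, 0.3, -0.0], -1],
```

View pics/w17.png

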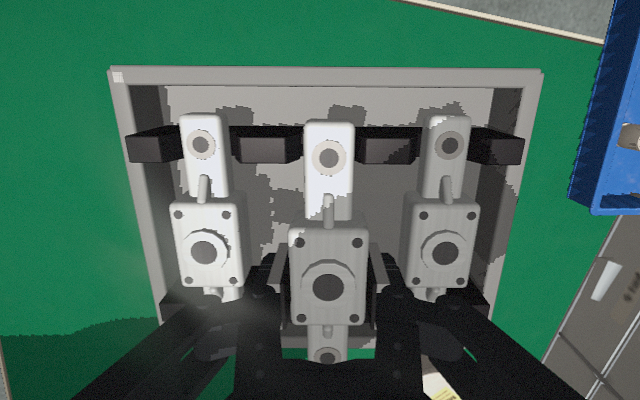

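View pics/s17c.png

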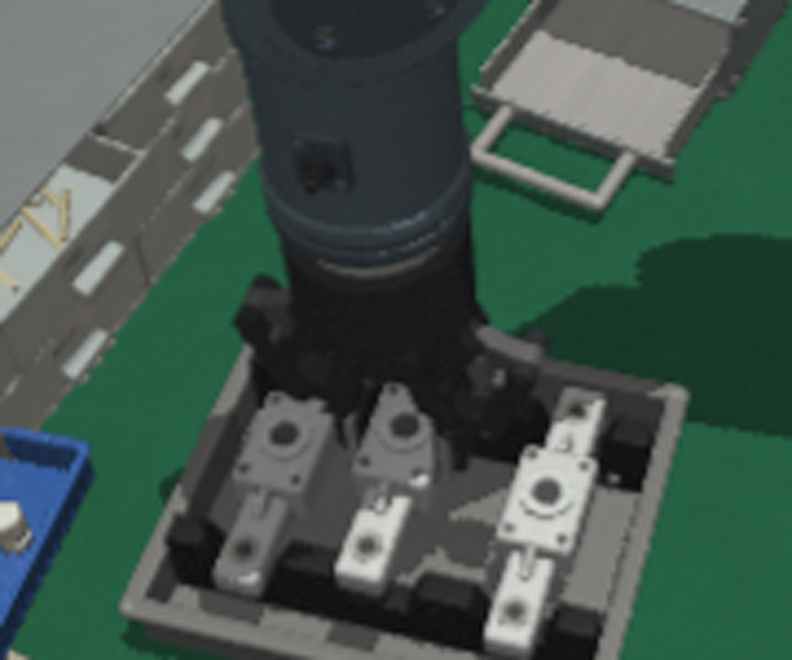

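Run:
```python
from h import *
np.set_printoptions(precision=4,suppress=True)
c=load("w17");b=p2w(c,[(203,252.5),(445.5,252)],.06);h=p2w(c,[(328,287)],.0908)[0];hl=p2w(c,[(329,158)],.0768)[0];l=p2w(c,[(201,144.5),(449.5,145)],.046)
print(b,b.mean(0),h);d=h-b.mean(0);dl=hl-l.mean(0)
print("tool x,z err mm boss",[(d@v)*1000 for v in([.184,-.983,0],[.983,.184,0])],"lug",[(dl@v)*1000 for v in([.184,-.983,0],[.983,.184,0])])
```

```text
[[0.4959 0.2505 0.06  ]
 [0.6221 0.2744 0.06  ]] [0.559  0.2624 0.06  ] [0.5609 0.2633 0.0908]
tool x,z err mm boss [np.float64(-0.4703683045016487), np.float64(2.0245723046842667)] lug [np.float64(-0.053092180095726305), np.float64(1.8391058673444496)]
```

{"fn": "servo_tool", "kwargs": {
  "plan": [
    [[1,0,-2],[0,0,0],1],
    [[0,8,0],[0,0,0],1],
    [[0,8,0],[0,0,0],1],
    [[0,6,0],[0,0,0],1],
    [[0,3,0],[0,0,0],1]
  ]
}}

```text
clock: 16.9
tool_pos: [0.559, 0.2607, 0.0381]
orientation: [0.545, -0.452, 0.451, -0.544]
wrist_force: [-0.2, -0.3, -2.2]
grip_width: 0.41
```

{"fn": "servo_tool", "kwargs": {
  "plan": [
    [[0,2,0],[0,0,0],1],
    [[0,1,0],[0,0,0],1],
    [[0,0,0],[0,0,0],1]
  ]
}}

```text
clock: 17.2
tool_pos: [0.5596, 0.2611, 0.0363]
orientation: [-0.544, 0.451, -0.451, 0.544]
wrist_force: [-0.3, 0.8, -1.6]
grip_width: 0.406
```

{"fn": "servo_tool", "kwargs": {
  "plan": [
    [[0,1,0],[0,0,0],1],
    [[0,0,0],[0,0,0],1],
    [[0,1,0],[0,0,0],1],
    [[0,0,0],[0,0,0],1]
  ]
}}

```text
clock: 17.6
tool_pos: [0.5598, 0.2611, 0.035]
orientation: [-0.544, 0.451, -0.452, 0.544]
wrist_force: [-1.4, -0.5, 4.1]
grip_width: 0.406
```

Run:
```python
from h import *
from cell import ctrl
c=grab("wrist","w18");s=ctrl.sense();print(s["tool_pos"],s["wrist_force"],s["grip_width"])
c=grab("scene","s18");crop("s18",180,150,180,150,4.4,"s18c")
```

```text
[0.55978123 0.26107234 0.03499155] [-1.35099512 -1.33828522  5.51825853] 0.4090076335902343
```

View pics/w18.png

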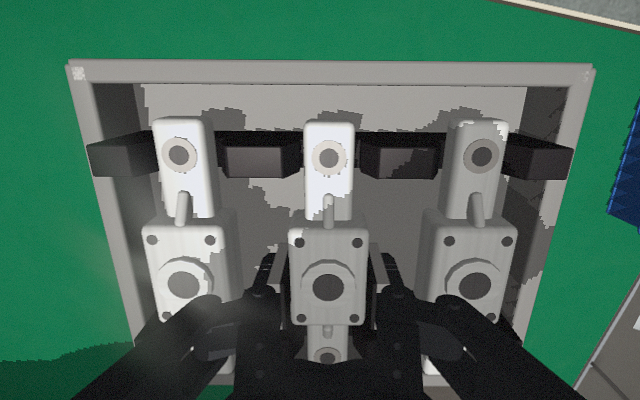

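View pics/s18c.png

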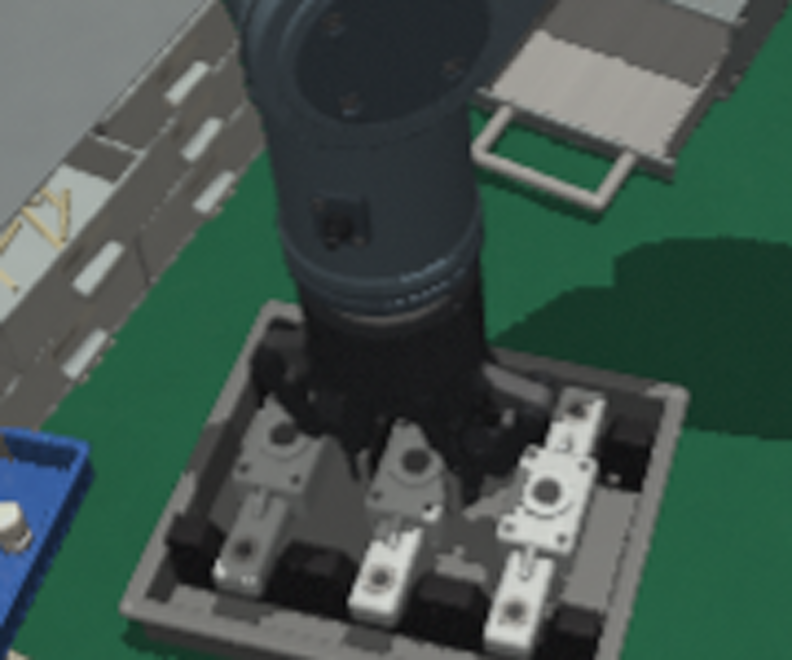

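{"fn": "servo_tool", "kwargs": {
  "plan": [
    [[0,0,0],[0,0,0],0.1],
    [[0,0,0],[0,0,0],-0.04],
    [[0,0,0],[0,0,0],-0.04],
    [[0,0,0],[0,0,0],-0.04]
  ]
}}

```text
clock: 18.1
tool_pos: [0.5596, 0.261, 0.0342]
orientation: [-0.544, 0.452, -0.451, 0.544]
wrist_force: [0.1, 0.3, 0.0]
grip_width: 0.517
```

{"fn": "servo_tool", "kwargs": {
  "plan": [
    [[0,-5,0],[0,0,0],-0.04],
    [[0,-12,0],[0,0,0],-0.04],
    [[0,-20,0],[0,0,0],-0.04],
    [[0,-35,0],[0,0,0],0],
    [[0,-45,0],[0,0,0],0.5]
  ]
}}

```text
clock: 18.6
tool_pos: [0.5586, 0.2605, 0.152]
orientation: [0.545, -0.452, 0.451, -0.543]
wrist_force: [1.1, 0.8, 0.1]
grip_width: 0.344
```

{"fn": "servo_tool", "kwargs": {
  "plan": [
    [[0,-10,0],[0,0,0],1],
    [[0,0,0],[0,0,0],1],
    [[0,0,0],[0,0,0],1]
  ]
}}

```text
clock: 18.9
tool_pos: [0.5592, 0.2605, 0.1607]
orientation: [0.545, -0.452, 0.452, -0.544]
wrist_force: [0.1, 0.5, -0.5]
grip_width: -0.001
```

Run:
```python
from h import *
from cell import ctrl
c=grab("wrist","w19");s=ctrl.sense();print(s["tool_pos"],s["wrist_force"],s["grip_width"])
c=grab("scene","s19");crop("s19",180,150,180,150,4.4,"s19c")
```

```text
[0.55874642 0.26028448 0.15996254] [ 0.29332523 -0.66704843  0.54531558] 0.003559289085256642
```

View pics/w19.png

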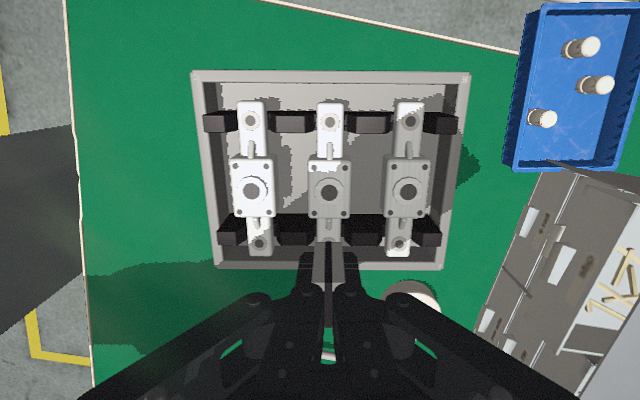

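View pics/s19c.png

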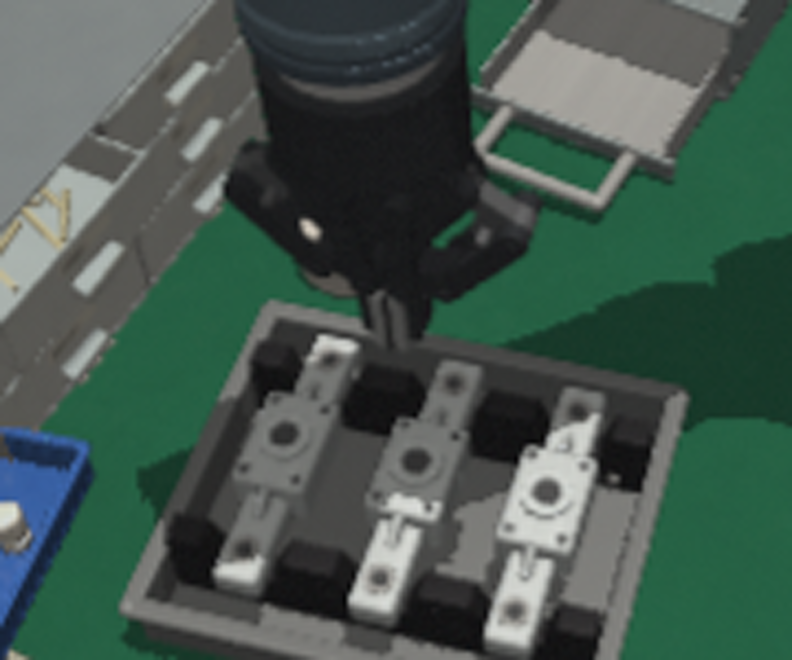

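Run:
```python
from h import *
plan([.604,.078,.11],-2.4,n=5,g=1)
```

```text
tot [187.5  49.8  11.1] [ 0.2 13.   0.1]
[[37, 10, 2], [0.0, 2.6, 0.0], 1],[[37, 10, 4], [0.0, 2.6, 0.0], 1],[[37, 10, 6], [0.0, 2.6, 0.0], 1],[[37, 10, 7], [0.0, 2.6, 0.0], 1],[[36, 10, 9], [0.0, 2.6, 0.0], 1],
```

{"fn": "servo_tool", "kwargs": {
  "plan": [
    [[37,10,2],[0,2.6,0],1],
    [[37,10,4],[0,2.6,0],1],
    [[37,10,6],[0,2.6,0],1],
    [[37,10,7],[0,2.6,0],1],
    [[36,10,9],[0,2.6,0],1]
  ]
}}

```text
clock: 19.5
tool_pos: [0.6041, 0.0783, 0.1093]
orientation: [-0.49, 0.511, -0.51, 0.488]
wrist_force: [0.8, -0.3, 0.3]
grip_width: 0.002
```

{"fn": "servo_tool", "kwargs": {
  "plan": [
    [[0,0,0],[0,0,0],1],
    [[0,0,0],[0,0,0],1]
  ]
}}

```text
clock: 19.7
tool_pos: [0.6041, 0.0788, 0.1096]
orientation: [-0.49, 0.511, -0.51, 0.488]
wrist_force: [-0.5, 0.3, -0.2]
grip_width: -0.002
```

Run:
```python
from h import *
from cell import ctrl
c=grab("wrist","w20");s=ctrl.sense();print(s["tool_pos"],s["wrist_force"],s["grip_width"])
plan([.604,.074,.012],-2.4,n=1)
```

```text
[0.60413205 0.08075128 0.11024353] [-1.35193419  0.96620464  0.56387767] 0.0006008006618643653
tot [ 6.8 98.2  0.3] [ 0.1  0.1 -0. ]
[[7, 98, 0], [0.1, 0.1, -0.0], -1],
```

View pics/w20.png

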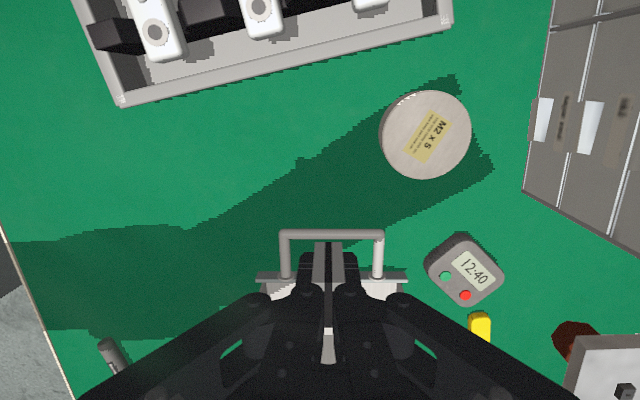

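Run:
```python
from h import *
print(p2w(load("w20"),[(285,234),(380,234)],.014))
```

```text
[[0.56520309 0.04591425 0.014     ]
 [0.64466417 0.04264475 0.014     ]]
```

Bar centre (0.605, 0.044), as before. Descend in front of it at y ≈ 0.074, then push.

{"fn": "servo_tool", "kwargs": {
  "plan": [
    [[5,20,0],[0,0,0],1],
    [[0,40,0],[0,0,0],1],
    [[0,25,0],[0,0,0],1],
    [[0,12,0],[0,0,0],1],
    [[0,0,0],[0,0,0],1]
  ]
}}

```text
clock: 20.25
tool_pos: [0.6033, 0.0765, 0.0129]
orientation: [-0.491, 0.511, -0.509, 0.489]
wrist_force: [-0.3, 0.6, -0.1]
grip_width: 0.002
```

{"fn": "servo_tool", "kwargs": {
  "plan": [
    [[0,0,0],[0,0,0],1],
    [[0,0,0],[0,0,0],1]
  ]
}}

```text
clock: 20.45
tool_pos: [0.606, 0.0758, 0.0159]
orientation: [0.489, -0.51, 0.511, -0.49]
wrist_force: [0.1, -0.4, 1.0]
grip_width: -0.002
```

{"fn": "servo_tool", "kwargs": {
  "plan": [
    [[0,6,0],[0,0,0],1],
    [[10,0,0],[0,0,0],1],
    [[15,0,0],[0,0,0],1],
    [[20,0,0],[0,0,0],1],
    [[15,0,0],[0,0,0],1]
  ]
}}

```text
clock: 20.95
tool_pos: [0.6021, 0.0128, 0.0084]
orientation: [0.489, -0.51, 0.511, -0.489]
wrist_force: [-1.1, 2.9, 1.1]
grip_width: -0.003
```

{"fn": "servo_tool", "kwargs": {
  "plan": [
    [[10,0,0],[0,0,0],1],
    [[6,0,0],[0,0,0],1],
    [[3,0,0],[0,0,0],1],
    [[0,0,0],[0,0,0],1]
  ]
}}

```text
clock: 21.35
tool_pos: [0.6016, -0.0043, 0.0083]
orientation: [0.49, -0.51, 0.51, -0.489]
wrist_force: [0.6, 0.8, -0.8]
grip_width: -0.001
```

{"fn": "servo_tool", "kwargs": {
  "plan": [
    [[2,0,0],[0,0,0],1],
    [[1,0,0],[0,0,0],1],
    [[0,0,0],[0,0,0],1]
  ]
}}

```text
clock: 21.65
tool_pos: [0.6016, -0.0052, 0.0083]
orientation: [-0.489, 0.51, -0.51, 0.49]
wrist_force: [0.5, 4.3, -0.5]
grip_width: 0.003
```

{"fn": "servo_tool", "kwargs": {
  "plan": [
    [[3,0,0],[0,0,0],1],
    [[0,0,0],[0,0,0],1]
  ]
}}

```text
clock: 21.85
tool_pos: [0.6016, -0.0054, 0.0084]
orientation: [-0.489, 0.511, -0.509, 0.492]
wrist_force: [1.0, 10.5, -1.3]
grip_width: -0.007
```

{"fn": "servo_tool", "kwargs": {
  "plan": [
    [[-8,0,0],[0,0,0],1],
    [[-10,0,0],[0,0,0],1],
    [[0,-40,0],[0,0,0],1],
    [[0,-50,0],[0,0,0],1],
    [[0,-50,0],[0,0,0],1]
  ]
}}

```text
clock: 22.35
tool_pos: [0.6014, 0.0079, 0.1495]
orientation: [-0.49, 0.51, -0.51, 0.489]
wrist_force: [1.6, -1.1, 0.2]
grip_width: -0.002
```

{"fn": "servo_tool", "kwargs": {
  "plan": [
    [[0,-20,0],[0,0,0],1],
    [[0,0,0],[0,0,0],1],
    [[0,0,0],[0,0,0],1]
  ]
}}

```text
clock: 22.65
tool_pos: [0.6018, 0.0077, 0.1681]
orientation: [0.49, -0.51, 0.511, -0.489]
wrist_force: [-0.3, -0.7, -0.7]
grip_width: 0.002
```

Run:
```python
from h import *
from cell import ctrl
c=grab("wrist","w21");s=ctrl.sense();print(s["tool_pos"],s["wrist_force"],s["clock"])
c=grab("scene","s21");c=grab("top","t21")
```

```text
[0.60113357 0.00774798 0.1671239 ] [-0.14763171 -0.33548079 -0.62468235] 22.7
```

View pics/w21.png

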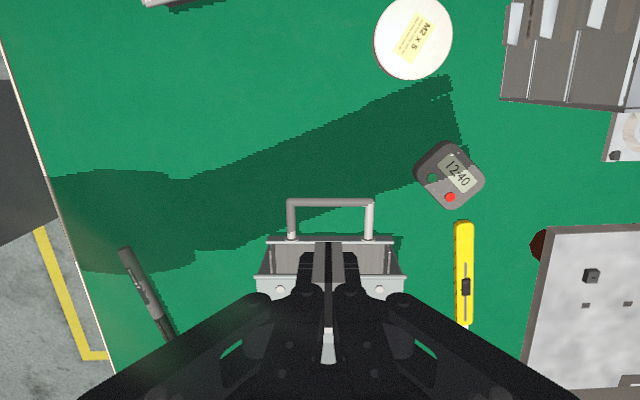

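View pics/s21.png

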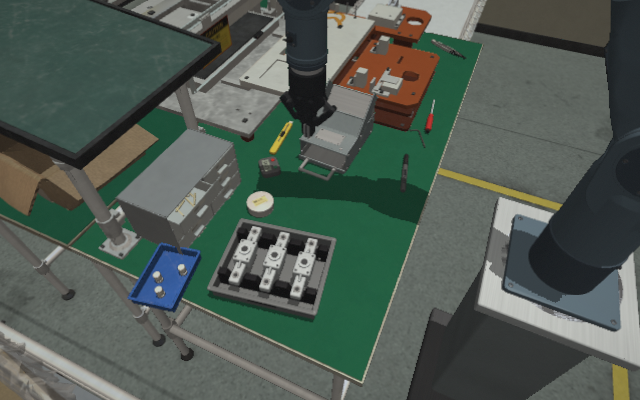

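Run:
```python
from h import *
np.set_printoptions(precision=4,suppress=True)
print("bar",p2w(load("w21"),[(290,202.5),(371,203)],.014).mean(0))
c=load("w19");b=p2w(c,[(251,190.5),(329.5,191.5),(408,191.5)],.06);l=p2w(c,[(250.5,121),(330,121),(410,120.5)],.046);print("bosses",b,"offset",b[1]-(b[0]+b[2])/2,"lug off",l[1]-(l[0]+l[2])/2)
a=cv2.imread("pics/scene1.png").astype(int);d=cv2.imread("pics/s21.png").astype(int)
m=np.abs(a-d).sum(2)
for n,(x,y) in dict(tin=(260,204),watch=(269,166),marker=(405,172),pa=(244,249),pb=(304,261),bar=(314,175)).items(): print(n,m[y-12:y+12,x-15:x+15].mean().round(1))
```

```text
bar [ 0.6019 -0.0214  0.014 ]
bosses [[0.496  0.2511 0.06  ]
 [0.559  0.2621 0.06  ]
 [0.6219 0.2739 0.06  ]] offset [ 0.0001 -0.0004  0.    ] lug off [-0.0001 -0.0002  0.    ]
tin 17.3
watch 31.7
marker 13.7
pa 14.2
pb 15.2
bar 48.8
```

Run:
```python
from cell import ctrl
print(ctrl.job_done(), ctrl.sense()["clock"])
```

```text
the job is handed in; nothing more can be done
the job is handed in; nothing more can be done
```

The job is done and handed in at about 22.7 s on the robot's clock, against the 69 s limit. `ctrl.job_done()` gives no verdict, so I can't confirm how it was judged.

**What I did**
1. I hooked the shut fingers behind the pull bar and pulled the drawer out to its stop. The bar moved about 63–64 mm in the images, and the wrist force rose to about 8 N at the end.
2. I gripped the front lug, drew the bracket out from under the hood and laid it flat on the mat. The first lug grip was too shallow, so I let go before lifting and gripped again about 6 mm lower.
3. I took the bracket across its body, lifted it about 0.1 m and lowered it into the middle place of the tote until I felt contact.
4. I pushed the drawer home until the force rose to about 10 N with no more movement.

**Last checks**
- **Bracket:** its boss is within 0.5 mm of the midpoint between the two packed brackets, it lies parallel to them, and it touched down at the expected height. I did not measure its level directly after letting go.
- **Drawer:** the pull bar is about 2 mm farther in than at the start.
- **Bystanders:** the packed brackets measured the same as before to within 1 mm. The tin, stopwatch and marker look unmoved by eye. The image difference was larger at the stopwatch, which I put down to the arm's shadow, but I did not measure its position again.
- **Arm:** it stands clear of everything, with wrist force within noise.

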